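# Turn the utensil carousel and hang the dipper on its free hook

## Task

Turn the utensil carousel until its one free hook faces straight to the front of the shelf (the robot's side), then hang the steel dipper on that hook by the eye in its handle, cup towards the front. The crown's height is set by hand and is not known exactly, so find the hook by feel with the handle, never push the dipper hard against the carousel, and let the eye settle on the hook with light pressure before you let go. Leave the dipper hanging there (a gentle sway is fine) and do not disturb the mortar or the jars.

Things in the scene. Friction and masses are not known exactly. Their poses are not given: they have to be found in the camera images.
- carousel: Utensil carousel screwed to the shelf: round bamboo foot 170 mm across, 16 mm high, a thin steel post and a turning crown on top with five hooks; four carry swinging utensils (within 130 mm of the axis, hanging to 170 mm below the hooks), one is free. Origin: centre of the foot's underside on the turning axis; x points away from the robot, z up; its own x, y are the shelf's.
- crown_place (a point): Point on the turning axis, fixed to the foot, at the crown's MIDDLE height setting (215 mm above the shelf). The crown is set up to 12 mm higher or lower by a collar; how much is not measured. Crown: bamboo disc 90 mm across, 18 mm thick, hooks at mid-thickness, which is this height; a dark steel knob to turn it by, 30 mm across and 36 mm tall, stands on the disc's upper face.
- hook_place (a point): Fixed to the foot: where the bend of the free hook comes when it faces the front, at the crown's middle height (true hook up to 12 mm higher or lower). Rigid: 15 N bends a hook. Each J-hook of 6 mm wire runs level and straight out from the disc's rim (45 mm from the axis) to this bend, 95 mm from the axis, and turns straight up: tip top 14 mm over the level wire's axis.
- rotor (a joint): Turn of the crown in rad, counter-clockwise seen from above, endless; 0 (or 6.283) = the free hook points straight to the front (-x, towards the robot). At value q the free hook points along (-cos q, -sin q). It turns against a steady friction of about 0.1 N m and stays where it is left.
- dipper_handle (a point): Grip point of the dipper, centre of its flat handle's thickness, 138 mm above the cup's underside. Steel dipper, about 0.18 kg, standing on its cup; handle upright, 25 mm wide along y (grip it by these two edges), 3 mm thick along x, top 179 mm above the underside. Axes: z up, x from the cup towards the handle's bare face; when hung, x points to the post.
- dipper_eye (a point): Centre of the oblong hanging eye through the dipper's handle along x: 13 mm wide (y), 22 mm tall (z); 161.5 mm above the cup's underside, 23.5 mm straight above dipper_handle. The bar above the eye is 6.5 mm tall. When hung, the eye's upper edge rests on the level wire. Same axes.
- dipper_cup (a point): Centre of the dipper's round cup, half-way up it (22.5 mm above its underside); cup 64 mm across, 45 mm high, open on top, its centre 33.5 mm from the handle's mid-plane on the -x side. Same axes. When hung, the cup is on the front side of the handle.
- mortar: Red ceramic mortar with a steel pestle leaning in it, 112 mm across, 78 mm high, pestle to 120 mm high; loose. Origin at the centre of the underside. Leave alone.
- jar_left: Square glass jar with bamboo lid, 78 x 78 x 120 mm, on the left (+y); loose. Origin at the centre of the underside. Leave alone.
- jar_right: Same jar on the right (-y). Origin at the centre of the underside. Leave alone.
Mind the look-alikes: they are no part of the job. What is shaped like the carousel but blue is not meant.

How it is judged:
By the outcome, as a careful person would: the job done as asked, in the order asked, and still so for the second after the job is handed in, with the robot touching nothing.
It also fails if it takes over 72 s, if anything falls off the work surface, if the arm or the gripper's body presses on something with over 40 N, if the wrist force passes 120 N, or if a joint passes its speed limit or range.

## Robot

A 7-joint arm with a two-finger parallel gripper is mounted at the origin on the work surface. World frame = base frame: x ahead of the robot, y to its left, z up, the work surface at z = 0. Lengths are in m, angles in rad, forces in N, time in s.
With the tool pointing down it reaches from about 0.425 to 0.875 m from the base axis. Payload 4.7 kg.
Tool frame: the origin (TCP) lies between the finger pads; the fingertips stand 11 mm ahead of it and the grasp point (between the pads) lies 8 mm behind it; z points along the fingers, y is the direction in which the jaws open and shut (so a half turn about z gives the same grasp; the last joint's range is limited). The gripper opens to 87 mm and grips with 3 to 60 N. Pads are 19 mm wide; open, the fingers measure 117 mm over their backs; the gripper's body (75 mm by 190 mm) begins 51 mm behind the grasp point.
Start: joints at [1.216, 0.321, -0.07, 1.45, 0.023, 1.371, -0.057], TCP at [0.234, -0.606, 0.234] pointing down, gripper open.
Joint ranges: [-2.86, 2.86], [-0.3, 2.09], [-1.38, 1.24], [0.06, 2.45], [-1.56, 4.7], [0.09, 2.05], [-2.69, 2.69]. Speed limits (rad/s): [2.57, 2.57, 3.14, 3.14, 3.14, 3.14, 3.14].

## Interface

Orientations are given as a rotation vector (axis times angle).
In Python, from bench import ctrl gives the robot as it stands.
- The arm moves only by the tool servo_tool, never from a script. Its argument "series" is a list of rows, each an object with "travel": the shift along the tool's x, y, z in m, a list of three; "angular": the turn, a rotation vector about the tool's x, y, z in rad, a list of three. A call has 1 to 5 rows; each row shifts and turns the commanded pose from where the row before left it, along the tool's axes as they then stand; what a row does not reach is not made up. A row lasts 1/10 s, in which the tool goes at most 50 mm and 8.59 degrees, less where a joint would pass 70% of its speed; a pose out of reach is approached as far as the arm can. A call with a gripper value outside its range is refused whole. "claw" is the finger opening in m, from 0 to 0.087, set as the call begins (left out, the last holds). The fingers move at their own pace and stop on an object; "squeeze" is the grip in N (left out, the last holds). Time passes only in rows, so rows that do not move let the fingers close. It gives the time, the measured TCP pose, the force and the opening at its end, in the units of the state.
- ctrl.get_state(): the state, without advancing time (a new reading comes with each control period).
- ctrl.get_image(name): name is "scene" or "top" or "wrist"; returns the picture (420x560x3 uint8, red, green, blue); there is no depth.
- ctrl.calibration(name): a dict with "fx", "fy", "cx", "cy" (pixels), "distortion" ([k1, k2, p1, p2, k3] as OpenCV has them; the pictures are not rectified), "rvec" (rotation vector, rad) and "tvec" (3), from world to camera coordinates, as OpenCV has them. Camera axes: x right, y down, z forward; pixel columns grow to the right and rows downward; lengths in m; the calibration is good to about 2 mm. A picture is of the moment at which its call begins: read the wrist's pose just before it. calibration takes no time and is no camera call; for the wrist camera it gives the pose at the moment of the call.
- ctrl.close_job(): hands the job in, once; it reports no verdict.
The state is a dict: "time": time; "joint_positions": joint angles; "qd": joint speeds; "joint_torque": joint torques, N m; "position": TCP position; "tool_rot": TCP orientation; "ft_force": force on the tool from outside, world axes, zero at the start; "torque": the same for the moment, N m; "grip_width": opening from 0.0 (shut) to 1.0 (fully open).
Only numpy, scipy, OpenCV 4.12 (cv2) and the standard library are available. Lean on these libraries where they do the work, as an engineer would, in place of code of your own. Each camera call takes 0.05 s, during which the arm holds its last target.

## Working session

There is one attempt and no reset: what is moved stays moved. The work goes in short steps, Python scripts to look and compute and a tool call to move; the robot and the scene stay as the last step left them, time stands still between calls to the robot, and variables do not carry over. Pictures are saved under pics/ and viewed, and the job is handed in when it is done.

Besides the shell and the picture viewer there is one more tool, called after "Request:" as name(argument=value, ...), one argument or row to a line, values as JSON. servo_tool: Moves the arm, as the interface text tells. Its arguments: {"type":"object","properties":{"series":{"type":"array","items":{"type":"object","properties":{"travel":{"type":"array","items":{"type":"number"}},"angular":{"type":"array","items":{"type":"number"}}}}},"claw":{"type":"number"},"squeeze":{"type":"number"}},"required":["series"]}

```bash
mkdir -p pics; ls; cat > h.py <<'E'
import numpy as np, cv2
from bench import ctrl
def cal(n):
    c=ctrl.calibration(n); K=np.array([[c['fx'],0,c['cx']],[0,c['fy'],c['cy']],[0,0,1]])
    R,_=cv2.Rodrigues(np.array(c['rvec'],float)); return K,np.array(c['distortion'],float),R,np.array(c['tvec'],float).ravel()
def ray(C,uv):
    K,d,R,t=C; p=cv2.undistortPoints(np.array([[uv]],float),K,d)[0,0]
    return -R.T@t, R.T@np.array([p[0],p[1],1.])
def onz(C,uv,z):
    o,v=ray(C,uv); return o+v*(z-o[2])/v[2]
def onx(C,uv,x,ax=0):
    o,v=ray(C,uv); return o+v*(x-o[ax])/v[ax]
def tri(C1,a,C2,b):
    o1,v1=ray(C1,a);o2,v2=ray(C2,b); s=np.linalg.lstsq(np.c_[v1,-v2],o2-o1,rcond=None)[0]
    p,q=o1+s[0]*v1,o2+s[1]*v2; return (p+q)/2,np.linalg.norm(p-q)
def proj(C,P):
    K,d,R,t=C; return cv2.projectPoints(np.array([P],float),cv2.Rodrigues(R)[0],t,K,d)[0][0,0]
def save(im,f): cv2.imwrite('pics/'+f,cv2.cvtColor(im,cv2.COLOR_RGB2BGR))
E
python3 - <<'E'
from h import *
np.set_printoptions(precision=4,suppress=True)
for n in ['scene','top','wrist']:
    c=ctrl.calibration(n);C=cal(n);print(n,c['fx'],-C[2].T@C[3],C[2][2],c['distortion'])
    save(ctrl.get_image(n),n+'0.png')
s=ctrl.get_state();print(s)
E
```

```text
pics
scene 386.2680675080988 [ 1.2206 -0.2032  0.6876] [-0.7406  0.2395 -0.6278] [-0.0065  0.      0.      0.      0.    ]
top 389.05189081202286 [0.3761 0.0189 1.1189] [ 0.2088 -0.0097 -0.9779] [-0.0715  0.      0.      0.      0.    ]
wrist 300.641400590836 [ 0.3017 -0.5803  0.3837] [-0.2491 -0.0948 -0.9638] [-0.03  0.    0.    0.    0.  ]
{'time': 0.15, 'joint_positions': array([ 1.2161,  0.3216, -0.0701,  1.4514,  0.0226,  1.3708, -0.0569]), 'qd': array([ 0.0004, -0.0012, -0.0011, -0.005 , -0.0002, -0.0011, -0.0009]), 'joint_torque': array([ -0.0006, -49.18  ,  -0.405 , -31.2877,  -0.064 ,   0.0405,
         0.0001]), 'position': array([ 0.2341, -0.6059,  0.2327]), 'tool_rot': array([-3.0869, -0.5758,  0.0006]), 'ft_force': array([-0.2178,  0.1954,  0.1903]), 'torque': array([-0.0169, -0.0139, -0.0125]), 'grip_width': 1.0004154707126072}
```

View pics/scene0.png

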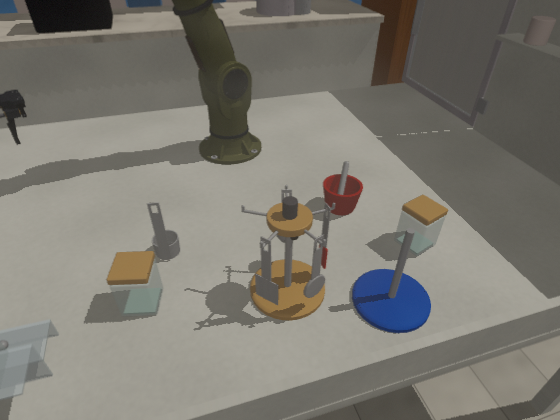

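View pics/top0.png

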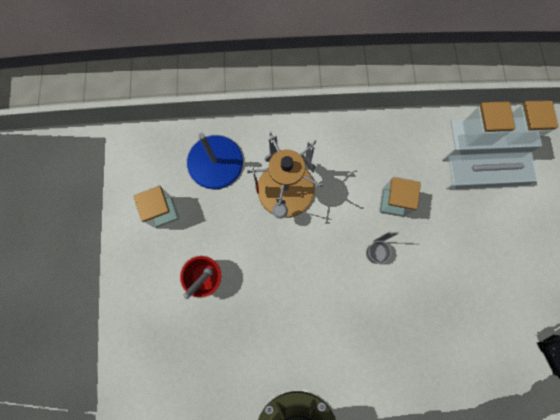

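View pics/wrist0.png

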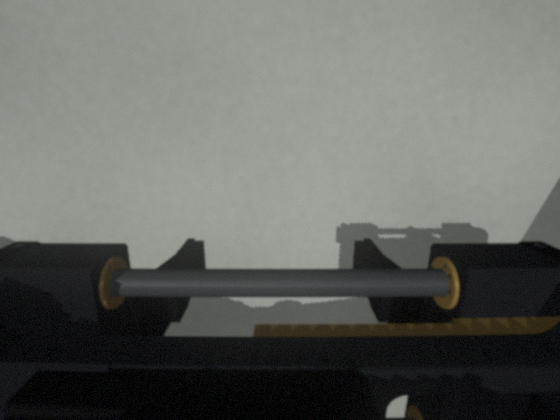

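The scene picture looks back at the robot from the far side. In it the carousel is at (288,250), the blue decoy at (392,298), the dipper at (163,235), the mortar at (342,194) and the jars at (135,280) and (421,222). I'll zoom in next.

```bash
python3 - <<'E'
from h import *
s=cv2.imread('pics/scene0.png');t=cv2.imread('pics/top0.png')
a=cv2.resize(s[170:320,220:360],None,fx=4,fy=4,interpolation=cv2.INTER_CUBIC)
cv2.imwrite('pics/c1.png',a)
cv2.imwrite('pics/c2.png',cv2.resize(t[120:230,230:340],None,fx=5,fy=5,interpolation=cv2.INTER_CUBIC))
b=np.hstack([cv2.resize(s[190:270,130:210],(400,400),interpolation=cv2.INTER_CUBIC),cv2.resize(t[210:290,350:430],(400,400),interpolation=cv2.INTER_CUBIC)])
cv2.imwrite('pics/c3.png',b)
E
```

```text
(no output)
```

View pics/c1.png

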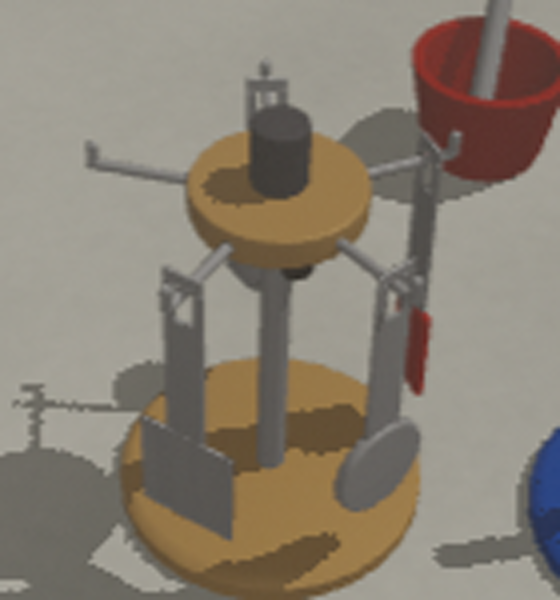

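View pics/c2.png

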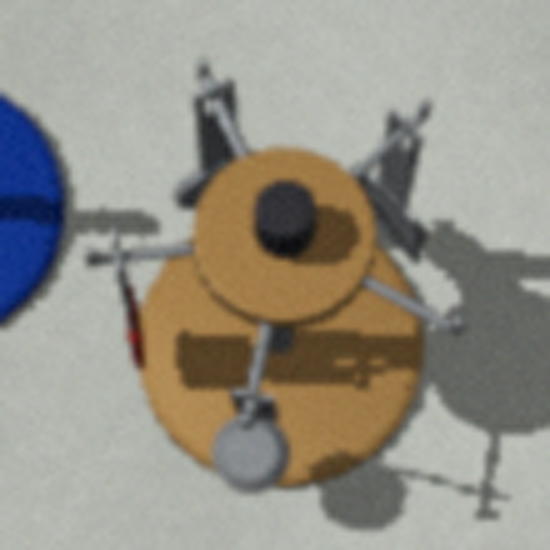

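View pics/c3.png

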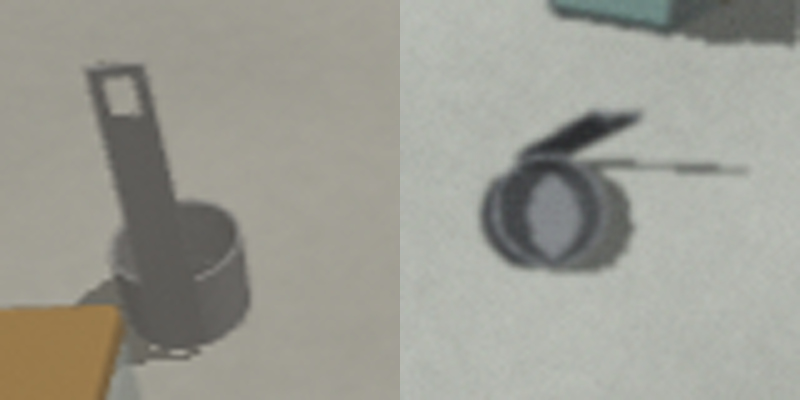

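```bash
python3 - <<'E'
from h import *
np.set_printoptions(precision=4,suppress=True)
T=cal('top');S=cal('scene')
t=lambda u,v:(230-.4+u/5,120-.4+v/5)
s=lambda u,v:(220-.4+u/4,170-.4+v/4)
print('knob top',tri(T,t(285,207),S,s(280,118)))
print('tip',tri(T,t(455,322),S,s(92,148)))
print('hookroot', )
# foot edge points top view at z=.016
P=np.array([onz(T,t(*p),.016)[:2] for p in [(140,340),(150,400),(180,450),(222,478),(285,487),(340,474),(390,437),(420,380),(424,330),(415,290)]])
A=np.c_[2*P,np.ones(len(P))];x=np.linalg.lstsq(A,(P**2).sum(1),rcond=None)[0];print('foot',x[:2],np.sqrt(x[2]+x[0]**2+x[1]**2))
P=np.array([onz(S,s(*p),.016)[:2] for p in [(122,465),(135,510),(170,552),(220,580),(280,588),(340,573),(390,535),(415,490),(417,455)]])
A=np.c_[2*P,np.ones(len(P))];x=np.linalg.lstsq(A,(P**2).sum(1),rcond=None)[0];print('footS',x[:2],np.sqrt(x[2]+x[0]**2+x[1]**2))
for z in (.22,.224,.228):
  print(z,[onz(T,t(*p),z)[:2] for p in [(194,230),(378,237),(290,148),(285,322)]])
# dipper
t=lambda u,v:(350-.4+(u-400)/5,210-.4+v/5)
s=lambda u,v:(130-.4+u/5,190-.4+v/5)
print('dip top left/right S at z.179',onz(S,s(87,67),.179),onz(S,s(145,65),.179))
print('T',onz(T,t(600,111),.179),onz(T,t(641,114),.179))
print('tri',tri(T,t(600,111),S,s(145,65)),tri(T,t(641,114),S,s(87,67)))
print('eye',[onz(S,s(*p),z) for p,z in [((122,76),.1725),((124,117),.1505)]])
# cup rim ellipse top at z=.045: left, right, bottom, top
print('cup rim T',[onz(T,t(*p),.045) for p in [(500,214),(603,214),(552,265)]], onz(S,s(180,203),.045),onz(S,s(242,250),.045))
E
```

```text
knob top (array([ 0.6751, -0.0098,  0.2559]), np.float64(0.00022426307261090017))
tip (array([ 0.6254, -0.0896,  0.219 ]), np.float64(0.000589649868140415))
hookroot
foot [ 0.6726 -0.0109] 0.08435820708800572
footS [ 0.6785 -0.0107] 0.08250224031122495
0.22 [array([0.6782, 0.0336]), array([ 0.6698, -0.0552]), array([ 0.7178, -0.0153]), array([ 0.6296, -0.0078])]
0.224 [array([0.6769, 0.0335]), array([ 0.6685, -0.0549]), array([ 0.7162, -0.0152]), array([ 0.6285, -0.0076])]
0.228 [array([0.6755, 0.0335]), array([ 0.6672, -0.0546]), array([ 0.7147, -0.015 ]), array([ 0.6273, -0.0075])]
dip top left/right S at z.179 [ 0.5025 -0.2749  0.179 ] [ 0.5082 -0.2509  0.179 ]
T [ 0.5062 -0.2544  0.179 ] [ 0.5036 -0.2746  0.179 ]
tri (array([ 0.5065, -0.2527,  0.1784]), np.float64(0.0036594691269468617)) (array([ 0.5035, -0.2746,  0.1797]), np.float64(0.0003828405605446753))
eye [array([ 0.5043, -0.2616,  0.1725]), array([ 0.5045, -0.2649,  0.1505])]
cup rim T [array([ 0.4705, -0.2312,  0.045 ]), array([ 0.4672, -0.2888,  0.045 ]), array([ 0.4408, -0.2573,  0.045 ])] [ 0.4425 -0.2542  0.045 ] [ 0.4866 -0.2281  0.045 ]
```

Request:
servo_tool(
  series=[
    {"travel": [0,0,-0.05],"angular": [0,0,-0.13]},
    {"travel": [0,0,-0.05],"angular": [0,0,-0.13]},
    {"travel": [0,0,0],"angular": [0,0,-0.13]},
    {"travel": [0,0,0],"angular": [0,0,-0.13]},
    {"travel": [0,0,0],"angular": [0,0,-0.12]},
  ],
)

```text
time: 0.65
position: [0.2343, -0.6063, 0.3337]
tool_rot: [2.746, 1.525, -0.0]
ft_force: [0.5, 0.6, -0.5]
grip_width: 1.0
```

```bash
cat >> h.py <<'E'
from scipy.spatial.transform import Rotation as Ro
def st():
    s=ctrl.get_state(); R=Ro.from_rotvec(s['tool_rot']).as_matrix()
    print('t %.2f'%s['time'],'p',s['position'].round(4),'phi %.4f'%np.arctan2(R[1,0],R[0,0]),'z',R[:,2].round(4),'F',s['ft_force'].round(2),'w %.4f'%(s['grip_width']*.087),'j',s['joint_positions'].round(2)); return s,R
def go(target,phi=None):
    s,R=st(); d=R.T@(np.array(target)-s['position']); print('tool travel',d.round(4),'norm %.4f'%np.linalg.norm(d))
    if phi is not None:
        Rt=np.array([[np.cos(phi),np.sin(phi),0],[np.sin(phi),-np.cos(phi),0],[0,0,-1.]])
        print('angular',Ro.from_matrix(R.T@Rt).as_rotvec().round(4))
E
python3 -c "
from h import *
go([.675,-.010,.330],1.0)"
```

```text
t 0.65 p [ 0.2343 -0.6063  0.3337] phi 1.0140 z [ 0.e+00 -2.e-04 -1.e+00] F [ 0.47  0.56 -0.49] w 0.0870 j [ 1.27  0.3  -0.15  1.28  0.04  1.56  0.57]
tool travel [0.7391 0.059  0.0036] norm 0.7415
angular [0.0001 0.0002 0.014 ]
```

Request:
servo_tool(
  series=[
    {"travel": [0.0493,0.0039,0]},
    {"travel": [0.0493,0.0039,0]},
    {"travel": [0.0493,0.0039,0]},
    {"travel": [0.0493,0.0039,0]},
    {"travel": [0.0493,0.0039,0]},
  ],
)

```text
$.series[0]: bad value
```

Request:
servo_tool(
  series=[
    {"travel": [0.0493,0.0039,0]},
    {"travel": [0.0493,0.0039,0]},
    {"travel": [0.0493,0.0039,0]},
    {"travel": [0.0493,0.0039,0]},
    {"travel": [0.0493,0.0039,0]},
  ],
)

```text
$.series[0]: bad value
```

Request:
servo_tool(
  series=[
    {"travel": [0.0493,0.0039,0]},
    {"travel": [0.0493,0.0039,0]},
    {"travel": [0.0493,0.0039,0]},
    {"travel": [0.04,0.0039,0]},
    {"travel": [0,0,0]},
  ],
)

```text
$.series[0]: bad value
```

```bash
python3 -c "
from h import *
go([.675,-.010,.240],1.0)
save(ctrl.get_image('wrist'),'w1.png');save(ctrl.get_image('scene'),'s1.png')"
```

```text
t 0.65 p [ 0.2343 -0.6063  0.3337] phi 1.0140 z [ 0.e+00 -2.e-04 -1.e+00] F [ 0.47  0.56 -0.49] w 0.0870 j [ 1.27  0.3  -0.15  1.28  0.04  1.56  0.57]
tool travel [0.7391 0.059  0.0936] norm 0.7474
angular [0.0001 0.0002 0.014 ]
```

View pics/w1.png

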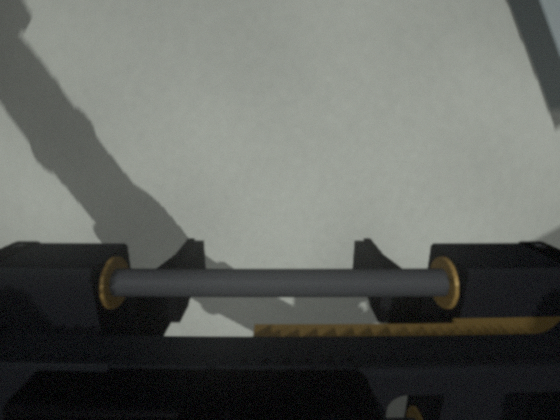

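View pics/s1.png

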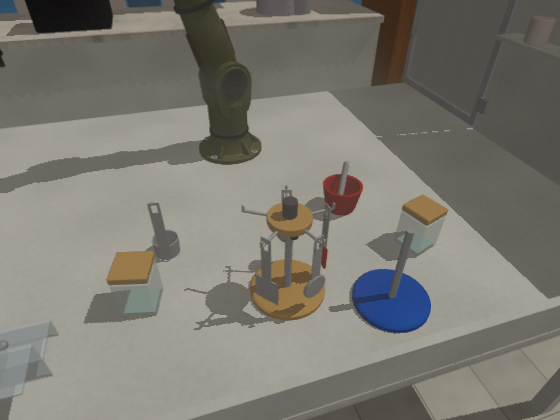

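Those three calls were refused because "angular" is required, so nothing moved and the pictures show the same scene as before. I'll resend them.

Request:
servo_tool(
  series=[
    {"travel": [0.049,0.0039,0],"angular": [0,0,0]},
    {"travel": [0.049,0.0039,0],"angular": [0,0,0]},
    {"travel": [0.049,0.0039,0],"angular": [0,0,0]},
    {"travel": [0.049,0.0039,0],"angular": [0,0,0]},
    {"travel": [0.049,0.0039,0],"angular": [0,0,0]},
  ],
)

```text
time: 1.25
position: [0.3821, -0.4076, 0.3335]
tool_rot: [2.753, 1.513, -0.0]
ft_force: [1.0, -0.3, 0.3]
grip_width: 0.998
```

Request:
servo_tool(
  series=[
    {"travel": [0.049,0.0039,0],"angular": [0,0,0]},
    {"travel": [0.049,0.0039,0],"angular": [0,0,0]},
    {"travel": [0.049,0.0039,0],"angular": [0,0,0]},
    {"travel": [0.049,0.0039,0],"angular": [0,0,0]},
    {"travel": [0.049,0.0039,0],"angular": [0,0,0]},
  ],
)

```text
time: 1.75
position: [0.5291, -0.2108, 0.3336]
tool_rot: [2.753, 1.513, -0.0]
ft_force: [0.2, -0.9, -0.5]
grip_width: 1.0
```

Request:
servo_tool(
  series=[
    {"travel": [0.049,0.0039,0],"angular": [0,0,0]},
    {"travel": [0.049,0.0039,0],"angular": [0,0,0]},
    {"travel": [0.049,0.0039,0],"angular": [0,0,0]},
    {"travel": [0.049,0.0039,0],"angular": [0,0,0]},
    {"travel": [0,0,0],"angular": [0,0,0]},
  ],
)

```text
time: 2.25
position: [0.6479, -0.0453, 0.332]
tool_rot: [-2.738, -1.528, -0.004]
ft_force: [0.4, 0.7, 0.2]
grip_width: 1.001
```

```bash
python3 -c "
from h import *
go([.675,-.010,.240],1.0)
save(ctrl.get_image('wrist'),'w2.png')"
```

```text
t 2.25 p [ 0.6479 -0.0453  0.332 ] phi 1.0180 z [-8.0e-04  6.7e-03 -1.0e+00] F [0.36 0.72 0.16] w 0.0870 j [ 0.47  0.35 -0.6   1.27  0.19  1.58 -0.65]
tool travel [0.0438 0.0049 0.0922] norm 0.1022
angular [-0.0043 -0.0052  0.018 ]
```

View pics/w2.png

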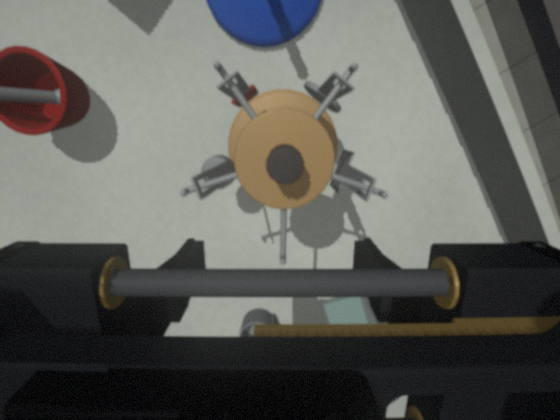

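```bash
python3 - <<'E'
from h import *
np.set_printoptions(precision=4,suppress=True)
W=cal('wrist')
print('knob',[onz(W,(286,162),z) for z in (.25,.256,.262)])
for z in (.215,.22,.224):
  E=[onz(W,p,z)[:2] for p in [(234,158),(337,158),(285,107),(285,209)]];print(z,np.mean(E,0),np.linalg.norm(E[0]-E[1]),np.linalg.norm(E[2]-E[3]))
a=onz(W,(283,261),.222);b=onz(W,(283,212),.211);print(a,b)
im=cv2.imread('pics/w2.png');cv2.imwrite('pics/w2c.png',cv2.resize(im[50:290,160:410],None,fx=3,fy=2.5*1.2*0+3*.83,interpolation=cv2.INTER_CUBIC))
E
```

```text
knob [array([ 0.6757, -0.0134,  0.25  ]), array([ 0.6759, -0.0128,  0.256 ]), array([ 0.6762, -0.0122,  0.262 ])]
0.215 [ 0.675  -0.0146] 0.09124865254082923 0.08980085203075808
0.22 [ 0.6752 -0.0141] 0.08954968888007267 0.08812884504701687
0.224 [ 0.6754 -0.0137] 0.08819051795146737 0.0867912394600239
[ 0.6234 -0.0943  0.222 ] [ 0.6472 -0.056   0.211 ]
```

View pics/w2c.png

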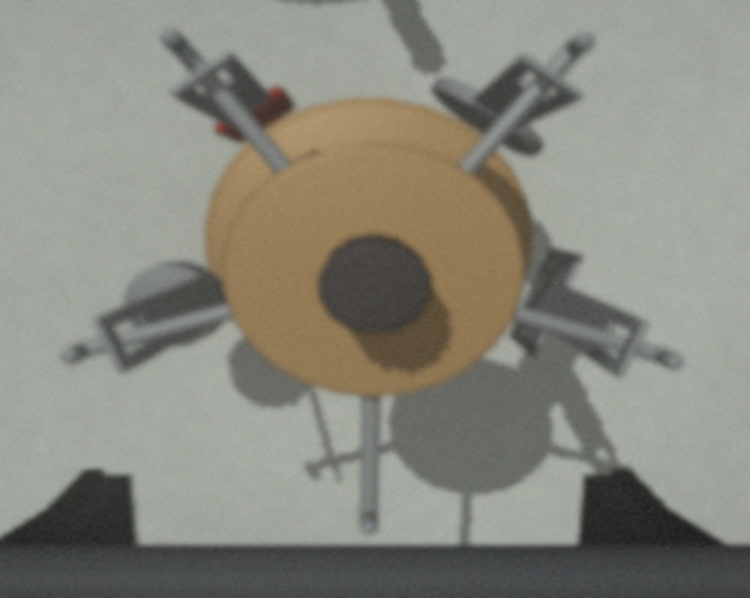

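```bash
python3 -c "
from h import *
go([.6755,-.0115,.240],1.01)"
```

```text
t 2.30 p [ 0.6469 -0.0498  0.3322] phi 1.0139 z [-0.0016  0.003  -1.    ] F [-0.51 -1.19  0.62] w 0.0869 j [ 0.48  0.35 -0.6   1.27  0.19  1.58 -0.65]
tool travel [0.0475 0.0044 0.0923] norm 0.1039
angular [-0.0029 -0.0017  0.0039]
```

Request:
servo_tool(
  series=[
    {"travel": [0.0245,0.002,0.02],"angular": [0,0,0]},
    {"travel": [0.024,0.002,0.02],"angular": [0,0,0]},
    {"travel": [0,0,0.02],"angular": [0,0,0]},
    {"travel": [0,0,0.02],"angular": [0,0,0]},
    {"travel": [0,0,0],"angular": [0,0,0]},
  ],
)

```text
time: 2.8
position: [0.6733, -0.0182, 0.25]
tool_rot: [-2.752, -1.512, 0.01]
ft_force: [-0.7, -0.6, -0.6]
grip_width: 1.0
```

```bash
python3 -c "
from h import *
go([.6755,-.010,.239],1.01)
save(ctrl.get_image('wrist'),'w3.png')"
```

```text
t 2.80 p [ 0.6733 -0.0182  0.25  ] phi 1.0051 z [-0.0063 -0.0014 -1.    ] F [-0.72 -0.63 -0.57] w 0.0870 j [ 0.41  0.43 -0.59  1.34  0.24  1.45 -0.73]
tool travel [ 0.0082 -0.0025  0.011 ] norm 0.0139
angular [-0.0046  0.0045 -0.005 ]
```

View pics/w3.png

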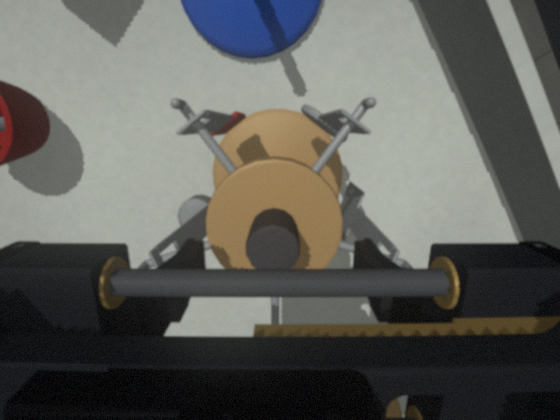

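Request:
servo_tool(
  series=[
    {"travel": [0,0,0],"angular": [0,0,0]},
    {"travel": [0,0,0],"angular": [0,0,0]},
  ],
)

```text
time: 3.05
position: [0.6758, -0.0166, 0.2553]
tool_rot: [2.75, 1.515, 0.003]
ft_force: [0.4, 0.7, 0.3]
grip_width: 1.0
```

```bash
python3 -c "
from h import *
W=cal('wrist')
go([.6755,-.010,.239],1.01)
im=ctrl.get_image('wrist');save(im,'w4.png')
print(proj(W,[.6755,-.01,.256]))
cv2.imwrite('pics/w4c.png',cv2.cvtColor(cv2.resize(im[140:300,180:370],None,fx=4,fy=3.5),cv2.COLOR_RGB2BGR))"
```

```text
t 3.05 p [ 0.6758 -0.0166  0.2553] phi 1.0073 z [ 2.5e-03 -4.0e-04 -1.0e+00] F [0.39 0.69 0.28] w 0.0870 j [ 0.41  0.43 -0.6   1.33  0.24  1.45 -0.73]
tool travel [ 0.0054 -0.0039  0.0163] norm 0.0176
angular [ 0.0023 -0.001  -0.0027]
[271.76521661 254.52364273]
```

View pics/w4.png

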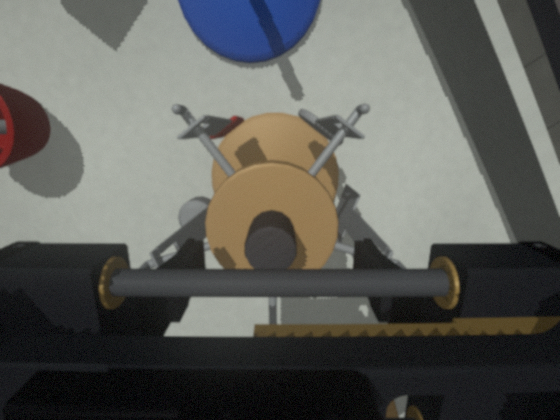

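```bash
python3 -c "
from h import *
s,R=st();W=cal('wrist');g=cv2.imread('pics/w4.png',0)
o=-W[2].T@W[3];print(o)
for z in (.25,.256,.262):
  a=onz(W,(271,226),z);print(z,'far',a, 'centre',a-R[:,0]*.015,'wid',np.linalg.norm(onz(W,(245,245),z)-onz(W,(297,245),z)))
cv2.imwrite('pics/w4c.png',cv2.resize(cv2.imread('pics/w4.png')[150:280,180:360],None,fx=4,fy=4,interpolation=cv2.INTER_CUBIC))
"
```

```text
t 3.10 p [ 0.6758 -0.0164  0.2552] phi 1.0077 z [ 2.4e-03 -3.0e-04 -1.0e+00] F [0.35 0.28 0.48] w 0.0869 j [ 0.41  0.43 -0.6   1.33  0.24  1.45 -0.73]
[0.71399525 0.04468078 0.40642568]
0.25 far [0.68273384 0.00255781 0.25      ] centre [ 0.67472666 -0.01012623  0.24998501] wid 0.02901711356226464
0.256 far [0.68393293 0.00417352 0.256     ] centre [ 0.67592575 -0.00851052  0.25598501] wid 0.027904107838425854
0.262 far [0.68513202 0.00578922 0.262     ] centre [ 0.67712484 -0.00689482  0.26198501] wid 0.026791102114587066
```

View pics/w4c.png

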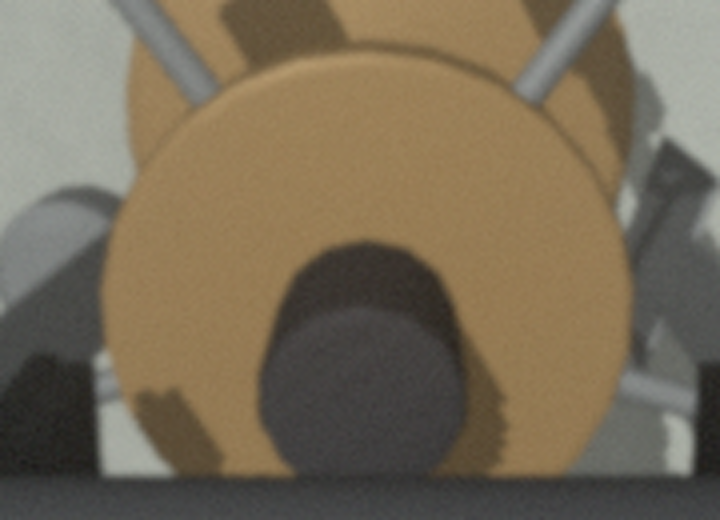

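Request:
servo_tool(
  series=[
    {"travel": [0.005,-0.004,0.008],"angular": [0,0,0]},
    {"travel": [0,0,0.01],"angular": [0,0,0]},
    {"travel": [0,0,0],"angular": [0,0,0]},
    {"travel": [0,0,0],"angular": [0,0,0]},
  ],
)

```text
time: 3.5
position: [0.6742, -0.0097, 0.2347]
tool_rot: [-2.75, -1.518, 0.002]
ft_force: [-0.6, 0.8, -0.0]
grip_width: 0.999
```

```bash
python3 -c "
from h import *
go([.675,-.010,.237],1.01)"
```

```text
t 3.50 p [ 0.6742 -0.0097  0.2347] phi 1.0089 z [-1.4e-03 -2.0e-04 -1.0e+00] F [-0.62  0.81 -0.04] w 0.0870 j [ 0.41  0.43 -0.6   1.36  0.24  1.42 -0.75]
tool travel [ 0.0002  0.0008 -0.0023] norm 0.0024
angular [-0.001   0.0009 -0.0011]
```

Now I'll close on the knob with a moderate grip.

Request:
servo_tool(
  series=[
    {"travel": [0,0,0],"angular": [0,0,0]},
    {"travel": [0,0,0],"angular": [0,0,0]},
    {"travel": [0,0,0],"angular": [0,0,0]},
    {"travel": [0,0,0],"angular": [0,0,0]},
    {"travel": [0,0,0],"angular": [0,0,0]},
  ],
  claw=0.02,
  squeeze=25,
)

```text
time: 4.0
position: [0.6746, -0.0097, 0.2356]
tool_rot: [2.75, 1.518, 0.0]
ft_force: [-0.1, 0.1, -0.3]
grip_width: 0.636
```

```bash
python3 -c "
from h import *
go([.675,-.010,.237],0)"
```

```text
t 4.00 p [ 0.6746 -0.0097  0.2356] phi 1.0088 z [ 1.e-04 -1.e-04 -1.e+00] F [-0.07  0.09 -0.25] w 0.0553 j [ 0.41  0.43 -0.6   1.36  0.24  1.42 -0.75]
tool travel [-0.0001  0.0005 -0.0014] norm 0.0015
angular [ 2.0000e-04 -1.0000e-04  1.0088e+00]
```

Request:
servo_tool(
  series=[
    {"travel": [0,0,0],"angular": [0,0,0]},
    {"travel": [0,0,0],"angular": [0,0,0]},
    {"travel": [0,0,0],"angular": [0,0,0]},
    {"travel": [0,0,0],"angular": [0,0,0]},
    {"travel": [0,0,0],"angular": [0,0,0]},
  ],
)

```text
time: 4.5
position: [0.6746, -0.0097, 0.2355]
tool_rot: [2.75, 1.518, 0.0]
ft_force: [0.7, -0.5, 0.5]
grip_width: 0.339
```

```bash
python3 -c "
from h import *
go([.675,-.010,.237],0)"
```

```text
t 4.50 p [ 0.6746 -0.0097  0.2355] phi 1.0088 z [ 1.e-04 -1.e-04 -1.e+00] F [ 0.66 -0.46  0.49] w 0.0295 j [ 0.41  0.43 -0.6   1.36  0.24  1.42 -0.75]
tool travel [-0.0001  0.0005 -0.0015] norm 0.0016
angular [ 2.0000e-04 -1.0000e-04  1.0088e+00]
```

Request:
servo_tool(
  series=[
    {"travel": [0,0,0],"angular": [0,0,0.04]},
    {"travel": [0,0,0],"angular": [0,0,0.06]},
    {"travel": [0,0,0],"angular": [0,0,0.06]},
    {"travel": [0,0,0],"angular": [0,0,0.06]},
    {"travel": [0,0,0],"angular": [0,0,0.06]},
  ],
)

```text
time: 5.0
position: [0.6743, -0.0095, 0.2355]
tool_rot: [-2.936, -1.117, 0.001]
ft_force: [-0.2, 0.1, 0.3]
grip_width: 0.342
```

Request:
servo_tool(
  series=[
    {"travel": [0,0,0],"angular": [0,0,0.06]},
    {"travel": [0,0,0],"angular": [0,0,0.06]},
    {"travel": [0,0,0],"angular": [0,0,0.06]},
    {"travel": [0,0,0],"angular": [0,0,0.06]},
    {"travel": [0,0,0],"angular": [0,0,0.06]},
  ],
)

```text
time: 5.5
position: [0.6741, -0.0091, 0.2355]
tool_rot: [-3.07, -0.666, 0.001]
ft_force: [-0.8, 0.5, 0.8]
grip_width: 0.337
```

Request:
servo_tool(
  series=[
    {"travel": [0,0,0],"angular": [0,0,0.06]},
    {"travel": [0,0,0],"angular": [0,0,0.06]},
    {"travel": [0,0,0],"angular": [0,0,0.06]},
    {"travel": [0,0,0],"angular": [0,0,0.06]},
    {"travel": [0,0,0],"angular": [0,0,0.06]},
  ],
)

```text
time: 6.0
position: [0.674, -0.0087, 0.2355]
tool_rot: [-3.134, -0.2, 0.002]
ft_force: [-1.5, 1.6, 0.7]
grip_width: 0.336
```

Request:
servo_tool(
  series=[
    {"travel": [0,0,0],"angular": [0,0,0.06]},
    {"travel": [0,0,0],"angular": [0,0,0.04]},
    {"travel": [0,0,0],"angular": [0,0,0.02]},
    {"travel": [0,0,0],"angular": [0,0,0]},
    {"travel": [0,0,0],"angular": [0,0,0]},
  ],
)

```text
time: 6.5
position: [0.674, -0.0086, 0.2355]
tool_rot: [-3.14, -0.016, 0.002]
ft_force: [-3.6, 3.4, 1.0]
grip_width: 0.343
```

```bash
python3 -c "
from h import *
go([.675,-.010,.237],0)
for n in ('top','wrist','scene'): save(ctrl.get_image(n),n+'5.png')
im=cv2.imread('pics/top5.png');cv2.imwrite('pics/t5c.png',cv2.resize(im[120:230,230:340],None,fx=5,fy=5,interpolation=cv2.INTER_CUBIC))"
```

```text
t 6.50 p [ 0.674  -0.0086  0.2355] phi 0.0103 z [-0.0013  0.0011 -1.    ] F [-3.62  3.39  0.96] w 0.0298 j [ 0.3   0.41 -0.44  1.37  0.17  1.41 -1.7 ]
tool travel [ 0.001   0.0014 -0.0015] norm 0.0023
angular [-0.0011  0.0013  0.0103]
```

View pics/t5c.png

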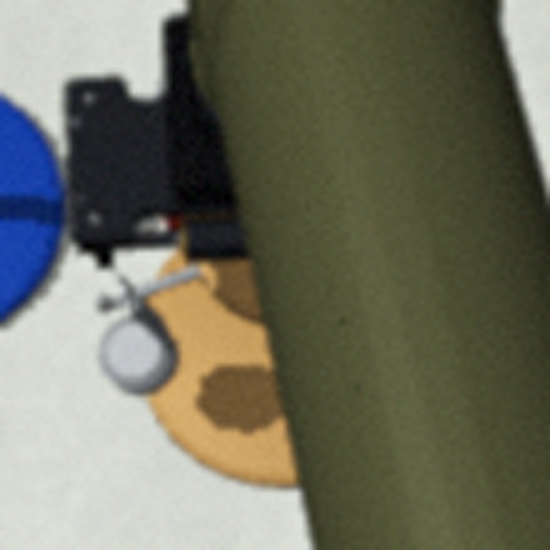

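View pics/wrist5.png

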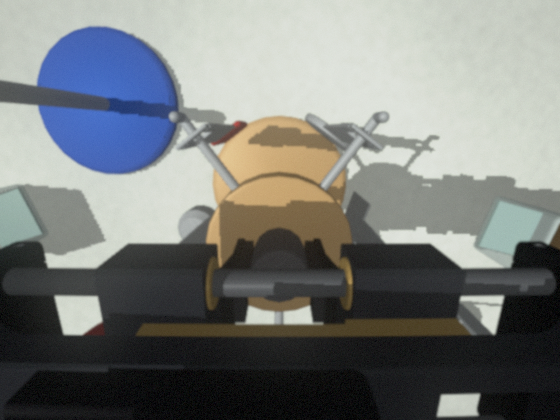

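View pics/scene5.png

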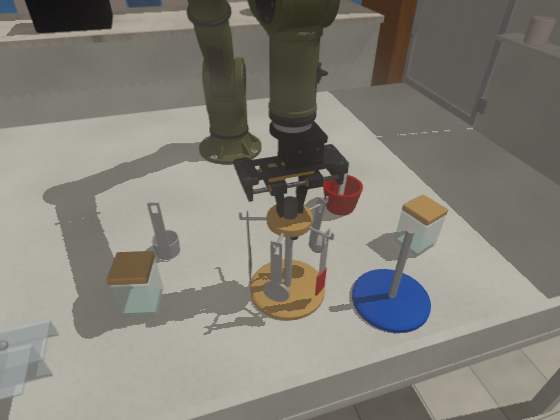

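```bash
python3 -c "
from h import *
s,R=st();W=cal('wrist')
a=onz(W,(174,116),.217);b=onz(W,(380.5,116),.217);print(a,b,'mid',(a+b)/2)
d=a-b;print('q est',np.arctan2(-d[0],d[1]), 'chord',np.linalg.norm(d),'expected',2*.095*np.sin(np.radians(36)))
cv2.imwrite('pics/w5c.png',cv2.resize(cv2.imread('pics/wrist5.png')[90:260,150:400],None,fx=3,fy=3,interpolation=cv2.INTER_CUBIC))"
```

```text
t 6.65 p [ 0.674  -0.0086  0.2355] phi 0.0100 z [-0.0013  0.0011 -1.    ] F [-3.83  3.6   2.21] w 0.0294 j [ 0.3   0.41 -0.44  1.37  0.17  1.41 -1.7 ]
[0.75164881 0.04859763 0.217     ] [ 0.75276285 -0.06333648  0.217     ] mid [ 0.75220583 -0.00736942  0.217     ]
q est 0.00995227629365965 chord 0.11193965663212532 expected 0.1116791979355699
```

View pics/w5c.png

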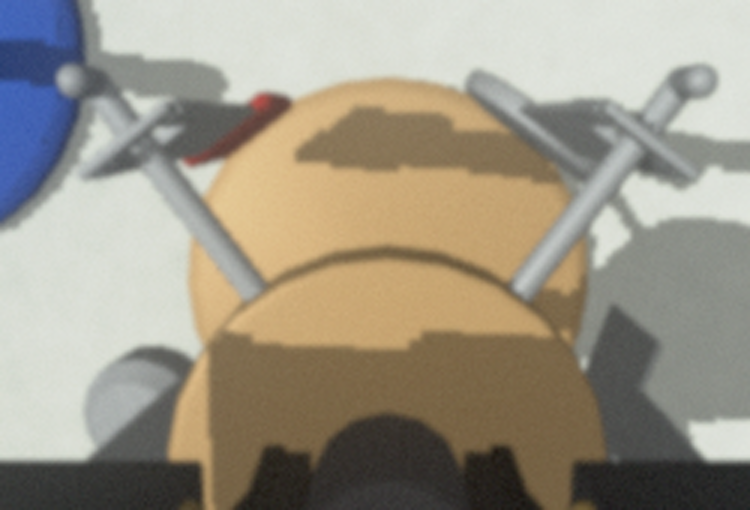

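Request:
servo_tool(
  series=[
    {"travel": [0.0005,0.001,0],"angular": [0,0,0.012]},
    {"travel": [0,0,0],"angular": [0,0,0]},
    {"travel": [0,0,0],"angular": [0,0,0]},
  ],
)

```text
time: 6.95
position: [0.674, -0.0086, 0.2355]
tool_rot: [-3.139, 0.002, 0.004]
ft_force: [-6.0, 4.6, 2.6]
grip_width: 0.339
```

Request:
servo_tool(
  series=[
    {"travel": [0,0,0],"angular": [0,0,0]},
    {"travel": [0,0,0],"angular": [0,0,0]},
    {"travel": [0,0,0],"angular": [0,0,0]},
    {"travel": [0,0,0],"angular": [0,0,0]},
    {"travel": [0,0,0],"angular": [0,0,0]},
  ],
  claw=0.07,
)

```text
time: 7.45
position: [0.6753, -0.0113, 0.2355]
tool_rot: [3.141, -0.006, 0.001]
ft_force: [-0.1, 0.3, 0.3]
grip_width: 0.705
```

```bash
python3 -c "
from h import *
st()"
```

```text
t 7.45 p [ 0.6753 -0.0113  0.2355] phi -0.0039 z [ 5.e-04 -5.e-04 -1.e+00] F [-0.07  0.29  0.25] w 0.0613 j [ 0.3   0.41 -0.43  1.37  0.17  1.41 -1.71]
```

Request:
servo_tool(
  series=[
    {"travel": [0,0,-0.03],"angular": [0,0,0]},
    {"travel": [0,0,-0.045],"angular": [0,0,0]},
    {"travel": [-0.035,0.035,-0.01],"angular": [0,0,0]},
    {"travel": [-0.035,0.035,0],"angular": [0,0,0]},
    {"travel": [-0.035,0.035,0],"angular": [0,0,0]},
  ],
)

```text
time: 7.95
position: [0.5693, -0.116, 0.3211]
tool_rot: [3.141, -0.004, 0.003]
ft_force: [-1.0, -1.7, -0.2]
grip_width: 0.8
```

Request:
servo_tool(
  series=[
    {"travel": [-0.035,0.035,0],"angular": [0,0,0]},
    {"travel": [-0.035,0.035,0],"angular": [0,0,0]},
    {"travel": [-0.035,0.035,0],"angular": [0,0,0]},
    {"travel": [-0.035,0.035,0],"angular": [0,0,0]},
    {"travel": [0,0,0],"angular": [0,0,0]},
  ],
)

```text
time: 8.45
position: [0.4242, -0.2615, 0.321]
tool_rot: [3.137, -0.025, -0.002]
ft_force: [1.0, 0.5, -0.3]
grip_width: 0.804
```

Request:
servo_tool(
  series=[
    {"travel": [0,0,0],"angular": [0,0,0]},
    {"travel": [0,0,0],"angular": [0,0,0]},
  ],
)

```text
time: 8.65
position: [0.4306, -0.2534, 0.3206]
tool_rot: [-3.141, 0.002, -0.001]
ft_force: [0.9, -0.2, 0.3]
grip_width: 0.802
```

```bash
python3 -c "
from h import *
st();W=cal('wrist')
np.save('W6.npy',np.array([*W[2].ravel(),*W[3]]))
for n in ('top','wrist','scene'): save(ctrl.get_image(n),n+'6.png')
im=cv2.imread('pics/top6.png');cv2.imwrite('pics/t6c.png',cv2.resize(im[120:230,230:340],None,fx=5,fy=5,interpolation=cv2.INTER_CUBIC))"
```

```text
t 8.65 p [ 0.4306 -0.2534  0.3206] phi -0.0013 z [ 7.e-04  2.e-04 -1.e+00] F [ 0.87 -0.21  0.25] w 0.0698 j [ 0.73 -0.02 -0.24  1.67 -0.01  1.49 -1.09]
```

View pics/t6c.png

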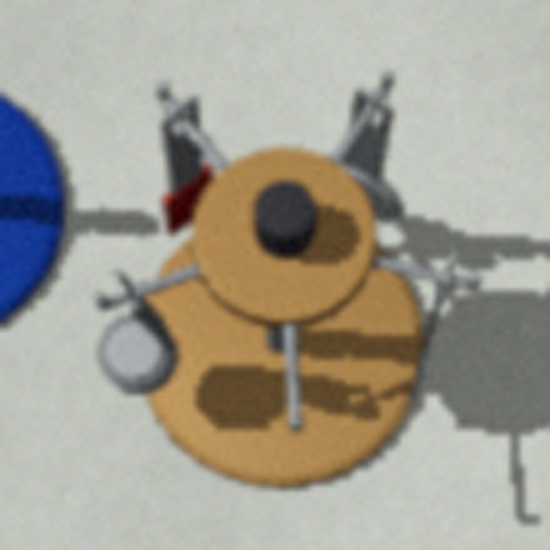

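View pics/wrist6.png

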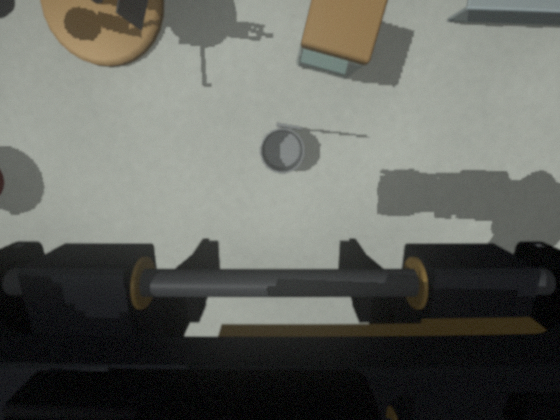

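```bash
python3 - <<'E'
from h import *
np.set_printoptions(precision=4,suppress=True)
T=cal('top');W=cal('wrist');st()
t=lambda u,v:(230-.4+u/5,120-.4+v/5)
a=onz(T,t(290,326),.207);b=onz(T,t(296,421),.214);print('root',a,'tip',b,'knob',onz(T,t(286,210),.252))
im=cv2.imread('pics/wrist6.png');cv2.imwrite('pics/w6c.png',cv2.resize(im[100:190,230:350],None,fx=6,fy=6,interpolation=cv2.INTER_CUBIC))
E
```

```text
t 8.80 p [ 0.4307 -0.2532  0.3203] phi -0.0001 z [-0.      0.0002 -1.    ] F [-0.6   1.25  0.45] w 0.0702 j [ 0.73 -0.02 -0.24  1.67 -0.    1.49 -1.09]
root [ 0.6311 -0.0105  0.207 ] tip [ 0.5821 -0.0104  0.214 ] knob [ 0.6749 -0.0104  0.252 ]
```

View pics/w6c.png

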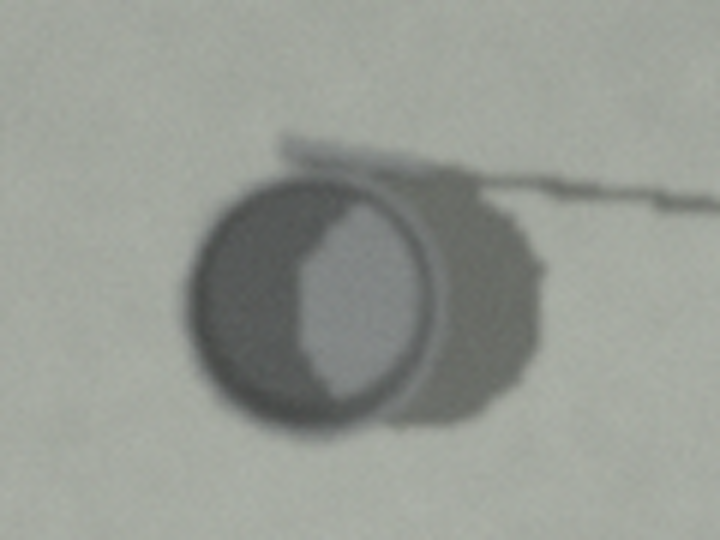

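```bash
python3 - <<'E'
from h import *
np.set_printoptions(precision=4,suppress=True)
T=cal('top');W=cal('wrist')
c=lambda u,v:(230-.4+u/6,100-.4+v/6)
a=onz(W,c(284,146),.179);b=onz(W,c(440,170),.179);print(a,b,np.linalg.norm(a-b))
k=onz(W,c(315,306),.045);print('cup',k,'w',np.linalg.norm(onz(W,c(190,306),.045)-onz(W,c(440,306),.045)))
for ps in (-.14,-.16,-.18): print(ps,'handle from cup',k[:2]+.0335*np.array([np.cos(ps),np.sin(ps)]))
E
```

```text
[ 0.5057 -0.2519  0.179 ] [ 0.5021 -0.2764  0.179 ] 0.02472662351706788
cup [ 0.471  -0.2584  0.045 ] w 0.05823871970153088
-0.14 handle from cup [ 0.5042 -0.2631]
-0.16 handle from cup [ 0.5041 -0.2637]
-0.18 handle from cup [ 0.5039 -0.2644]
```

Request:
servo_tool(
  series=[
    {"travel": [0.036,0.0055,0.04],"angular": [0,0,0.075]},
    {"travel": [0.037,0.003,0.04],"angular": [0,0,0.075]},
    {"travel": [0,0,0.02],"angular": [0,0,0]},
    {"travel": [0,0,0],"angular": [0,0,0]},
    {"travel": [0,0,0],"angular": [0,0,0]},
  ],
)

```text
time: 9.3
position: [0.4968, -0.2646, 0.2271]
tool_rot: [-3.132, 0.238, 0.001]
ft_force: [0.7, -0.9, 0.9]
grip_width: 0.802
```

```bash
python3 -c "
from h import *
go([.504,-.264,.126],-.15)
save(ctrl.get_image('wrist'),'w7.png');save(ctrl.get_image('scene'),'s7.png')
im=cv2.imread('pics/s7.png');cv2.imwrite('pics/s7c.png',cv2.resize(im[120:320,80:280],None,fx=3,fy=3,interpolation=cv2.INTER_CUBIC))"
```

```text
t 9.30 p [ 0.4968 -0.2646  0.2271] phi -0.1518 z [-3.e-04  2.e-04 -1.e+00] F [ 0.66 -0.93  0.86] w 0.0698 j [ 0.69  0.15 -0.27  1.67  0.04  1.32 -1.31]
tool travel [ 0.007  -0.0016  0.1011] norm 0.1014
angular [-0.0001  0.0004 -0.0018]
```

View pics/w7.png

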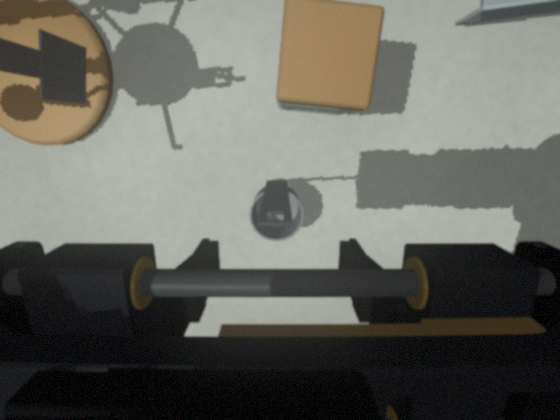

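View pics/s7c.png

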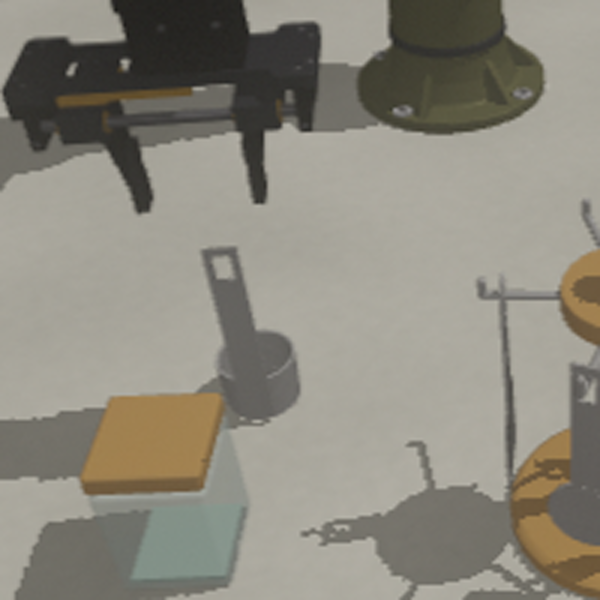

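Request:
servo_tool(
  series=[
    {"travel": [0.007,-0.0015,0.02],"angular": [0,0,0]},
    {"travel": [0,0,0.025],"angular": [0,0,0]},
    {"travel": [0,0,0.025],"angular": [0,0,0]},
    {"travel": [0,0,0.02],"angular": [0,0,0]},
    {"travel": [0,0,0.011],"angular": [0,0,0]},
  ],
)

```text
time: 9.9
position: [0.5035, -0.2649, 0.1261]
tool_rot: [3.132, -0.241, 0.001]
ft_force: [-1.1, -0.3, 0.2]
grip_width: 0.803
```

Request:
servo_tool(
  series=[
    {"travel": [0,0,0],"angular": [0,0,0]},
    {"travel": [0,0,0],"angular": [0,0,0]},
  ],
)

```text
time: 10.1
position: [0.5044, -0.2652, 0.1275]
tool_rot: [3.131, -0.241, 0.003]
ft_force: [0.5, -0.4, 0.6]
grip_width: 0.809
```

```bash
python3 -c "
from h import *
go([.504,-.264,.126],-.15)
save(ctrl.get_image('wrist'),'w8.png');save(ctrl.get_image('scene'),'s8.png')
im=cv2.imread('pics/s8.png');cv2.imwrite('pics/s8c.png',cv2.resize(im[150:280,100:230],None,fx=4,fy=4,interpolation=cv2.INTER_CUBIC))"
```

```text
t 10.10 p [ 0.5044 -0.2652  0.1275] phi -0.1534 z [ 0.0021 -0.0013 -1.    ] F [ 0.5  -0.36  0.58] w 0.0704 j [ 0.68  0.24 -0.27  1.78  0.07  1.13 -1.34]
tool travel [-0.0006 -0.0011  0.0015] norm 0.0019
angular [ 0.001  -0.0023 -0.0034]
```

View pics/s8c.png

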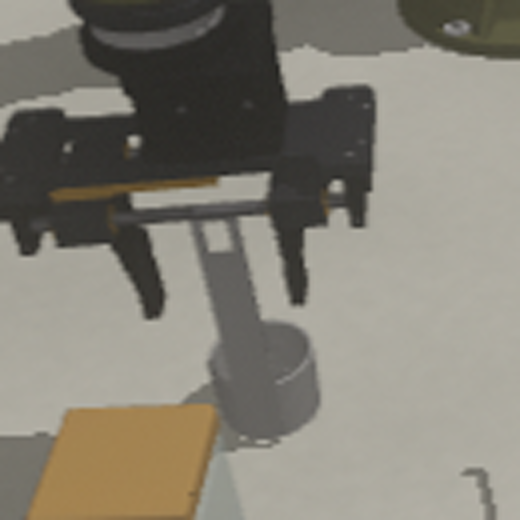

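View pics/w8.png

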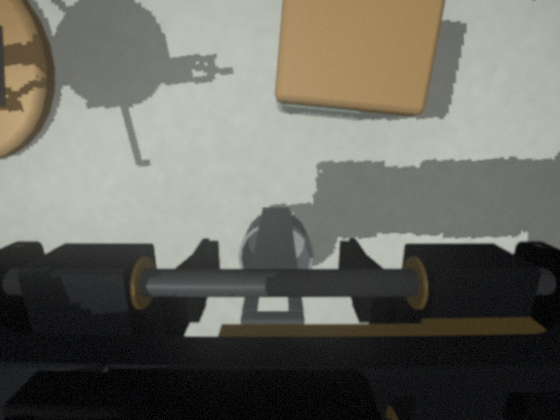

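Request:
servo_tool(
  series=[
    {"travel": [0,0,0],"angular": [0,0,0]},
    {"travel": [0,0,0],"angular": [0,0,0]},
    {"travel": [0,0,0],"angular": [0,0,0]},
    {"travel": [0,0,0],"angular": [0,0,0]},
    {"travel": [0,0,0],"angular": [0,0,0]},
  ],
  claw=0.015,
  squeeze=25,
)

```text
time: 10.7
position: [0.5036, -0.2647, 0.1258]
tool_rot: [3.132, -0.24, -0.0]
ft_force: [0.4, -0.3, 0.4]
grip_width: 0.432
```

Request:
servo_tool(
  series=[
    {"travel": [0,0,0],"angular": [0,0,0]},
    {"travel": [0,0,0],"angular": [0,0,0]},
    {"travel": [0,0,0],"angular": [0,0,0]},
    {"travel": [0,0,0],"angular": [0,0,0]},
    {"travel": [0,0,0],"angular": [0,0,0]},
  ],
)

```text
time: 11.2
position: [0.5037, -0.2646, 0.1258]
tool_rot: [-3.132, 0.24, -0.0]
ft_force: [-0.1, -0.3, -0.2]
grip_width: 0.282
```

```bash
python3 -c "
from h import *
st()"
```

```text
t 11.20 p [ 0.5037 -0.2646  0.1258] phi -0.1532 z [ 1.e-04  0.e+00 -1.e+00] F [-0.08 -0.28 -0.16] w 0.0245 j [ 0.68  0.24 -0.27  1.78  0.07  1.13 -1.34]
```

```bash
python3 -c "
from h import *
im=cv2.imread('pics/scene6.png');cv2.imwrite('pics/s6c.png',cv2.resize(im[180:270,230:345],None,fx=6.5,fy=6.5,interpolation=cv2.INTER_CUBIC))
S=cal('scene')
for w in (.199,.203,.207,.211,.215):
  print(w,'knobtop',proj(S,[.6753,-.0086,w+.045]),'front tip',proj(S,[.5803,-.0086,w+.014]),'disc far top edge',proj(S,[.7203,-.0086,w+.009]),[proj(S,[.6753+.095*np.cos(a),-.0086+.095*np.sin(a),w+.014]).round(1) for a in np.radians([36,108,-108,-36])])
"
```

```text
0.199 knobtop [290.02885061 204.10230407] front tip [275.40924302 189.58416426] disc far top edge [297.25134831 233.57590526] [array([332. , 236.8]), array([326.9, 200. ]), array([240.6, 216.2]), array([273.4, 249.2])]
0.203 knobtop [290.08124718 202.41426456] front tip [275.41092761 188.03730127] disc far top edge [297.32992854 231.96604877] [array([332.2, 235.1]), array([327. , 198.5]), array([240.5, 214.6]), array([273.4, 247.6])]
0.207 knobtop [290.13400473 200.7145225 ] front tip [275.41262371 186.48090726] disc far top edge [297.40905873 230.34484336] [array([332.4, 233.5]), array([327.2, 196.9]), array([240.4, 212.9]), array([273.4, 245.9])]
0.211 knobtop [290.18712698 199.00295705] front tip [275.41433144 184.91489485] disc far top edge [297.48874461 228.71216974] [array([332.6, 231.8]), array([327.4, 195.3]), array([240.3, 211.3]), array([273.4, 244.2])]
0.215 knobtop [290.24061767 197.27944575] front tip [275.41605091 183.33917563] disc far top edge [297.56899202 227.06790692] [array([332.8, 230.2]), array([327.5, 193.7]), array([240.2, 209.7]), array([273.3, 242.6])]
```

View pics/s6c.png

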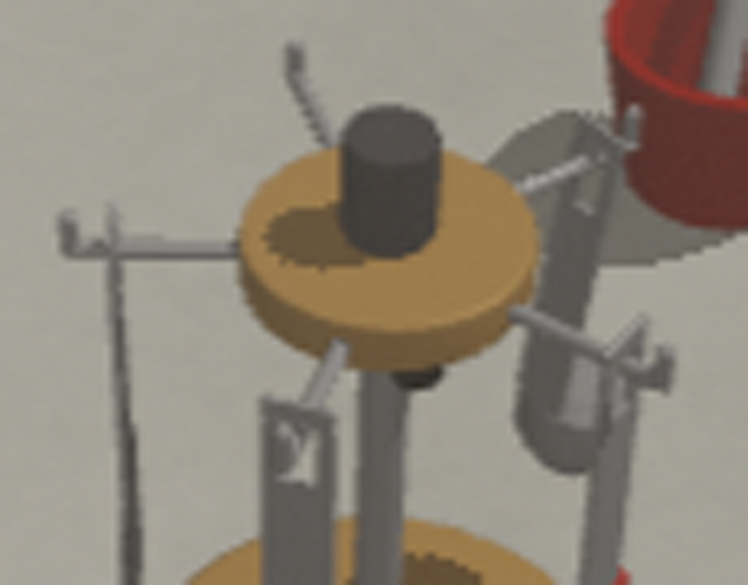

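Request:
servo_tool(
  series=[
    {"travel": [0,0,-0.012],"angular": [0,0,0]},
    {"travel": [0,0,-0.02],"angular": [0,0,0]},
    {"travel": [0,0,-0.02],"angular": [0,0,-0.05]},
    {"travel": [0,0,0],"angular": [0,0,-0.05]},
    {"travel": [0,0,0],"angular": [0,0,-0.053]},
  ],
)

```text
time: 11.7
position: [0.504, -0.2651, 0.1795]
tool_rot: [3.14, 0.003, 0.002]
ft_force: [-0.8, 0.3, -2.3]
grip_width: 0.282
```

Request:
servo_tool(
  series=[
    {"travel": [0.004,-0.02,0],"angular": [0,0,0]},
    {"travel": [0.005,-0.035,0],"angular": [0,0,0]},
    {"travel": [0.005,-0.035,0],"angular": [0,0,0]},
    {"travel": [0.005,-0.035,0],"angular": [0,0,0]},
    {"travel": [0.005,-0.035,0],"angular": [0,0,0]},
  ],
)

```text
time: 12.2
position: [0.5276, -0.1035, 0.1785]
tool_rot: [3.141, -0.001, 0.001]
ft_force: [0.6, -0.1, -1.7]
grip_width: 0.283
```

```bash
python3 -c "
from h import *
go([.540,-.0086,.1778],0)"
```

```text
t 12.20 p [ 0.5276 -0.1035  0.1785] phi -0.0006 z [ 4.e-04 -6.e-04 -1.e+00] F [ 0.59 -0.13 -1.73] w 0.0246 j [ 0.52  0.14 -0.41  1.79  0.06  1.22 -1.47]
tool travel [ 0.0123 -0.0949  0.0007] norm 0.0957
angular [ 0.0006 -0.0004 -0.0006]
```

Request:
servo_tool(
  series=[
    {"travel": [0.003,-0.035,0],"angular": [0,0,0]},
    {"travel": [0.003,-0.03,0],"angular": [0,0,0]},
    {"travel": [0.003,-0.02,0],"angular": [0,0,0]},
    {"travel": [0.003,-0.008,0],"angular": [0,0,0]},
    {"travel": [0,0,0],"angular": [0,0,0]},
  ],
)

```text
time: 12.7
position: [0.54, -0.0109, 0.1783]
tool_rot: [3.141, 0.003, 0.001]
ft_force: [1.1, -0.5, -1.5]
grip_width: 0.28
```

Request:
servo_tool(
  series=[
    {"travel": [0,0,0],"angular": [0,0,0]},
    {"travel": [0,0,0],"angular": [0,0,0]},
    {"travel": [0,0,0],"angular": [0,0,0]},
  ],
)

```text
time: 13.0
position: [0.5395, -0.0132, 0.1777]
tool_rot: [3.141, -0.004, -0.001]
ft_force: [-0.1, 0.3, -1.6]
grip_width: 0.284
```

```bash
python3 -c "
from h import *
go([.540,-.0086,.1778],0)
for n in ('wrist','scene','top'): save(ctrl.get_image(n),n+'9.png')
im=cv2.imread('pics/scene9.png');cv2.imwrite('pics/s9c.png',cv2.resize(im[160:270,220:350],None,fx=6,fy=5,interpolation=cv2.INTER_CUBIC))"
```

```text
t 13.00 p [ 0.5395 -0.0132  0.1777] phi -0.0024 z [-3.e-04 -5.e-04 -1.e+00] F [-0.11  0.34 -1.62] w 0.0247 j [ 0.41  0.15 -0.48  1.79  0.07  1.22 -1.66]
tool travel [ 0.0005 -0.0046 -0.0001] norm 0.0046
angular [ 0.0005  0.0003 -0.0024]
```

View pics/s9c.png

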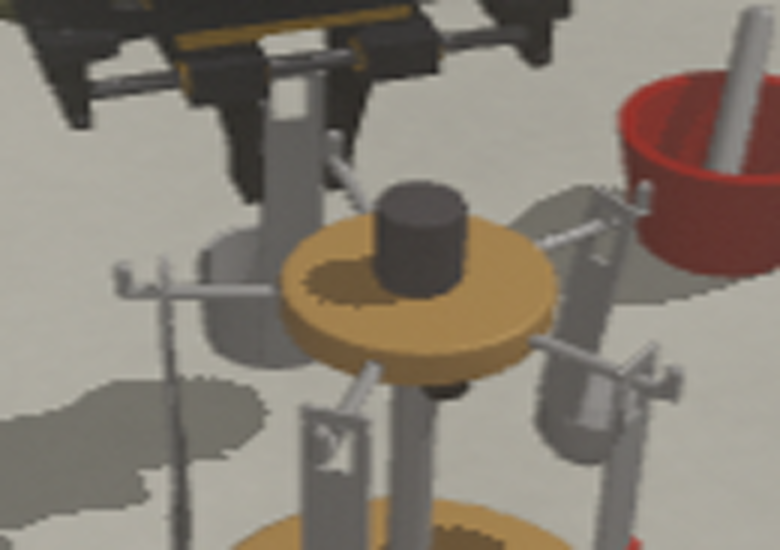

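View pics/wrist9.png

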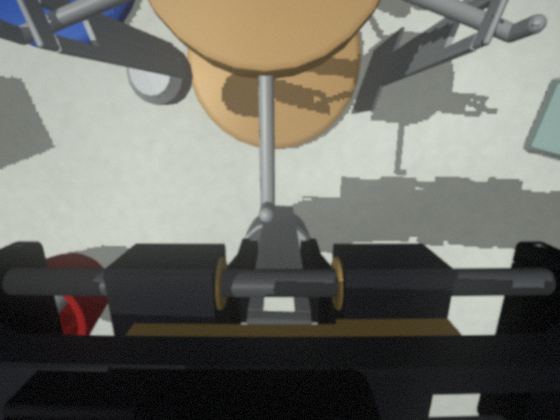

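Request:
servo_tool(
  series=[
    {"travel": [0.005,-0.0046,0],"angular": [0,0,-0.002]},
    {"travel": [0.01,0,0],"angular": [0,0,0]},
    {"travel": [0.008,0,0],"angular": [0,0,0]},
    {"travel": [0.003,0,0],"angular": [0,0,0]},
    {"travel": [0,0,0],"angular": [0,0,0]},
  ],
)

```text
time: 13.65
position: [0.5662, -0.007, 0.1776]
tool_rot: [-3.141, -0.003, 0.001]
ft_force: [-0.3, 0.1, -1.7]
grip_width: 0.282
```

Request:
servo_tool(
  series=[
    {"travel": [0,0,0],"angular": [0,0,0]},
    {"travel": [0,0,0],"angular": [0,0,0]},
  ],
)

```text
time: 13.85
position: [0.5654, -0.0071, 0.1777]
tool_rot: [3.141, 0.003, -0.001]
ft_force: [0.2, 0.1, -2.6]
grip_width: 0.285
```

```bash
python3 -c "
from h import *
go([.580,-.0086,.1778],0)
save(ctrl.get_image('wrist'),'w10.png')"
```

```text
t 13.85 p [ 0.5654 -0.0071  0.1777] phi 0.0018 z [-4.e-04 -2.e-04 -1.e+00] F [ 0.17  0.07 -2.57] w 0.0248 j [ 0.39  0.21 -0.48  1.73  0.1   1.23 -1.68]
tool travel [ 0.0146  0.0015 -0.0001] norm 0.0147
angular [0.0002 0.0004 0.0018]
```

View pics/w10.png

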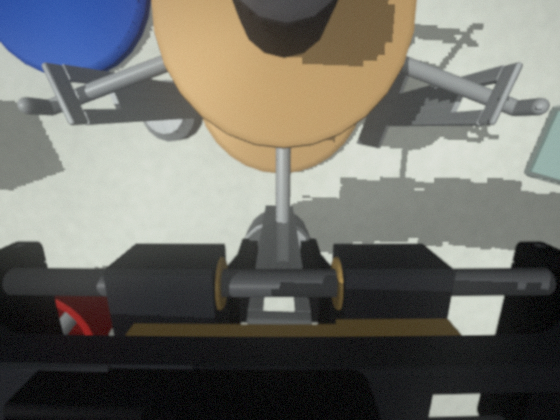

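Request:
servo_tool(
  series=[
    {"travel": [0.003,0.0013,0],"angular": [0,0,0]},
    {"travel": [0.003,0,0],"angular": [0,0,0]},
    {"travel": [0.002,0,0],"angular": [0,0,0]},
    {"travel": [0.0015,0,0],"angular": [0,0,0]},
  ],
)

```text
time: 14.3
position: [0.5754, -0.0084, 0.1778]
tool_rot: [-3.142, -0.003, -0.0]
ft_force: [0.6, 0.8, -1.5]
grip_width: 0.281
```

Request:
servo_tool(
  series=[
    {"travel": [0.0015,0,0],"angular": [0,0,0]},
    {"travel": [0.0015,0,0],"angular": [0,0,0]},
    {"travel": [0,0,0],"angular": [0,0,0]},
  ],
)

```text
time: 14.6
position: [0.5784, -0.0083, 0.1778]
tool_rot: [-3.142, -0.003, -0.0]
ft_force: [0.5, 1.1, -2.3]
grip_width: 0.282
```

Request:
servo_tool(
  series=[
    {"travel": [0.0015,0,0],"angular": [0,0,0]},
    {"travel": [0.0015,0,0],"angular": [0,0,0]},
    {"travel": [0,0,0],"angular": [0,0,0]},
  ],
)

```text
time: 14.9
position: [0.5814, -0.0083, 0.1778]
tool_rot: [3.142, 0.003, 0.0]
ft_force: [-0.8, -0.5, -2.4]
grip_width: 0.28
```

Request:
servo_tool(
  series=[
    {"travel": [0.0015,0,0],"angular": [0,0,0]},
    {"travel": [0.0015,0,0],"angular": [0,0,0]},
    {"travel": [0,0,0],"angular": [0,0,0]},
  ],
)

```text
time: 15.2
position: [0.5844, -0.0083, 0.1778]
tool_rot: [3.142, 0.003, 0.0]
ft_force: [-0.8, 0.4, -2.2]
grip_width: 0.279
```

```bash
python3 -c "
from h import *
st()
for n in ('wrist','scene'): save(ctrl.get_image(n),n+'11.png')
im=cv2.imread('pics/scene11.png');cv2.imwrite('pics/s11c.png',cv2.resize(im[160:250,230:330],None,fx=7,fy=6,interpolation=cv2.INTER_CUBIC))"
```

```text
t 15.20 p [ 0.5844 -0.0083  0.1778] phi 0.0018 z [ 1.e-04 -0.e+00 -1.e+00] F [-0.82  0.39 -2.25] w 0.0243 j [ 0.38  0.25 -0.47  1.68  0.12  1.24 -1.69]
```

View pics/s11c.png

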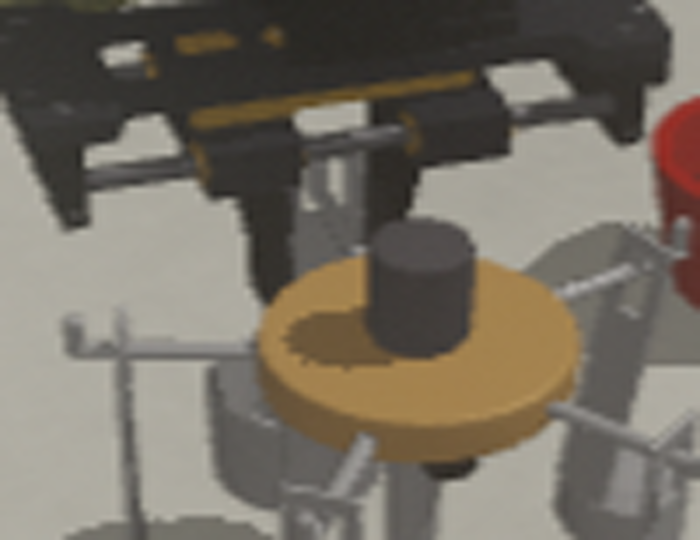

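View pics/wrist11.png

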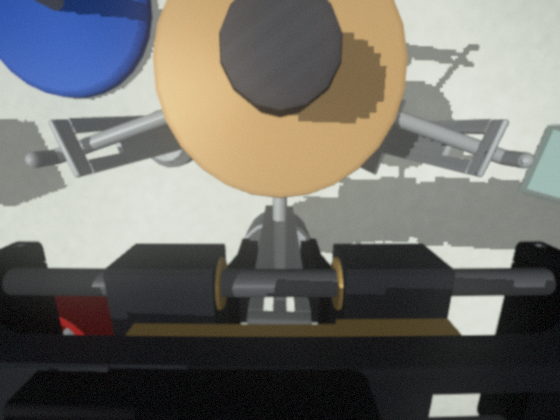

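Request:
servo_tool(
  series=[
    {"travel": [0.0025,0,0],"angular": [0,0,0]},
    {"travel": [0.0025,0,0.001],"angular": [0,0,0]},
    {"travel": [0,0,0.003],"angular": [0,0,0]},
    {"travel": [0,0,0.003],"angular": [0,0,0]},
  ],
)

```text
time: 15.7
position: [0.5892, -0.0083, 0.1705]
tool_rot: [3.142, 0.003, -0.0]
ft_force: [0.1, 0.3, -1.8]
grip_width: 0.281
```

Request:
servo_tool(
  series=[
    {"travel": [0,0,0.0015],"angular": [0,0,0]},
    {"travel": [0,0,0.0005],"angular": [0,0,0]},
    {"travel": [0,0,0],"angular": [0,0,0]},
  ],
)

```text
time: 16.0
position: [0.5891, -0.0083, 0.1687]
tool_rot: [3.142, 0.003, -0.0]
ft_force: [-0.2, 0.3, -2.0]
grip_width: 0.282
```

Request:
servo_tool(
  series=[
    {"travel": [0,0,0.001],"angular": [0,0,0]},
    {"travel": [0,0,0],"angular": [0,0,0]},
  ],
)

```text
time: 16.2
position: [0.5892, -0.0084, 0.1678]
tool_rot: [3.141, 0.003, 0.0]
ft_force: [-0.1, -0.8, -1.9]
grip_width: 0.286
```

Request:
servo_tool(
  series=[
    {"travel": [0,0,0.001],"angular": [0,0,0]},
    {"travel": [0,0,0],"angular": [0,0,0]},
  ],
)

```text
time: 16.4
position: [0.5891, -0.0083, 0.1667]
tool_rot: [3.141, 0.003, -0.0]
ft_force: [-0.2, 0.6, -2.1]
grip_width: 0.278
```

Request:
servo_tool(
  series=[
    {"travel": [0,0,0.001],"angular": [0,0,0]},
    {"travel": [0,0,0],"angular": [0,0,0]},
  ],
)

```text
time: 16.6
position: [0.5891, -0.0084, 0.1657]
tool_rot: [3.142, 0.003, -0.0]
ft_force: [-0.1, -0.6, -2.4]
grip_width: 0.286
```

Expected contact is at TCP z of about 0.164, so I'll continue in 0.7 mm steps.

Request:
servo_tool(
  series=[
    {"travel": [0,0,0.0007],"angular": [0,0,0]},
    {"travel": [0,0,0],"angular": [0,0,0]},
  ],
)

```text
time: 16.8
position: [0.5891, -0.0083, 0.165]
tool_rot: [3.141, 0.003, -0.0]
ft_force: [0.7, 0.2, -1.3]
grip_width: 0.281
```

Request:
servo_tool(
  series=[
    {"travel": [0,0,0.0007],"angular": [0,0,0]},
    {"travel": [0,0,0],"angular": [0,0,0]},
  ],
)

```text
time: 17.0
position: [0.5892, -0.0083, 0.1644]
tool_rot: [3.142, 0.003, 0.0]
ft_force: [-0.4, 0.2, -0.8]
grip_width: 0.283
```

Request:
servo_tool(
  series=[
    {"travel": [0,0,0.0007],"angular": [0,0,0]},
    {"travel": [0,0,0],"angular": [0,0,0]},
  ],
)

```text
time: 17.2
position: [0.5894, -0.0083, 0.1642]
tool_rot: [3.141, 0.003, 0.001]
ft_force: [-0.7, -0.2, 0.8]
grip_width: 0.276
```

Request:
servo_tool(
  series=[
    {"travel": [0,0,0],"angular": [0,0,0]},
    {"travel": [0,0,0],"angular": [0,0,0]},
  ],
)

```text
time: 17.4
position: [0.5894, -0.0083, 0.1641]
tool_rot: [3.141, 0.003, 0.001]
ft_force: [-1.2, 0.4, 2.5]
grip_width: 0.287
```

```bash
python3 -c "
from h import *
st()
for n in ('wrist','scene'): save(ctrl.get_image(n),n+'12.png')
st()
im=cv2.imread('pics/scene12.png');cv2.imwrite('pics/s12c.png',cv2.resize(im[160:270,230:330],None,fx=6,fy=5.4,interpolation=cv2.INTER_CUBIC))
im=cv2.imread('pics/wrist12.png');cv2.imwrite('pics/w12c.png',cv2.resize(im[190:340,200:360],None,fx=4,fy=4,interpolation=cv2.INTER_CUBIC))"
```

```text
t 17.40 p [ 0.5894 -0.0083  0.1641] phi 0.0018 z [ 6.e-04 -2.e-04 -1.e+00] F [-1.15  0.42  2.48] w 0.0250 j [ 0.37  0.27 -0.47  1.68  0.13  1.22 -1.7 ]
t 17.50 p [ 0.5894 -0.0083  0.1641] phi 0.0019 z [ 6.e-04 -2.e-04 -1.e+00] F [-0.54 -0.32  2.66] w 0.0249 j [ 0.37  0.27 -0.47  1.68  0.13  1.22 -1.7 ]
```

View pics/s12c.png

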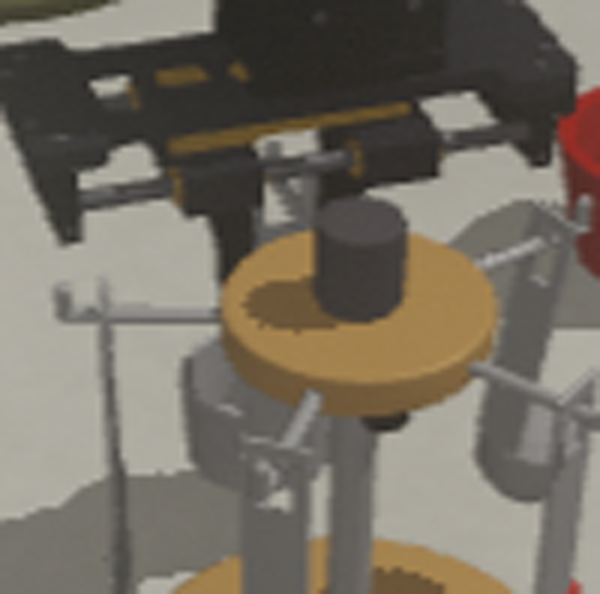

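View pics/w12c.png

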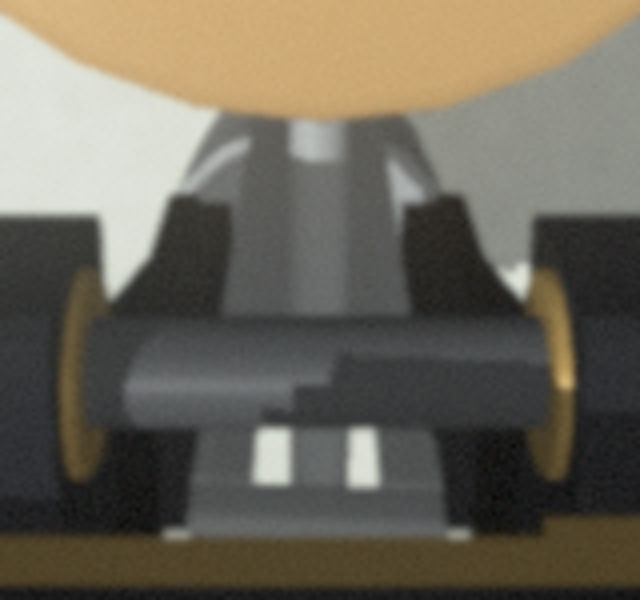

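Request:
servo_tool(
  series=[
    {"travel": [0,0,0],"angular": [0,0,0]},
    {"travel": [0,0,0],"angular": [0,0,0]},
    {"travel": [0,0,0],"angular": [0,0,0]},
  ],
  squeeze=3,
)

```text
time: 17.8
position: [0.5896, -0.0085, 0.164]
tool_rot: [3.141, 0.003, 0.001]
ft_force: [-0.0, -0.7, 2.7]
grip_width: 0.287
```

Request:
servo_tool(
  series=[
    {"travel": [0,0,0],"angular": [0,0,0]},
    {"travel": [0,0,0],"angular": [0,0,0]},
    {"travel": [0,0,0],"angular": [0,0,0]},
    {"travel": [0,0,0],"angular": [0,0,0]},
    {"travel": [0,0,0],"angular": [0,0,0]},
  ],
  claw=0.06,
)

```text
time: 18.3
position: [0.589, -0.0082, 0.1635]
tool_rot: [-3.142, -0.003, 0.001]
ft_force: [0.1, -0.1, -0.7]
grip_width: 0.638
```

```bash
python3 -c "
from h import *
st()
for n in ('wrist','scene'): save(ctrl.get_image(n),n+'13.png')
im=cv2.imread('pics/scene13.png');cv2.imwrite('pics/s13c.png',cv2.resize(im[160:270,230:330],None,fx=6,fy=5.4,interpolation=cv2.INTER_CUBIC))"
```

```text
t 18.30 p [ 0.589  -0.0082  0.1635] phi 0.0019 z [-4.e-04  0.e+00 -1.e+00] F [ 0.14 -0.14 -0.69] w 0.0555 j [ 0.37  0.27 -0.47  1.68  0.13  1.22 -1.7 ]
```

View pics/s13c.png

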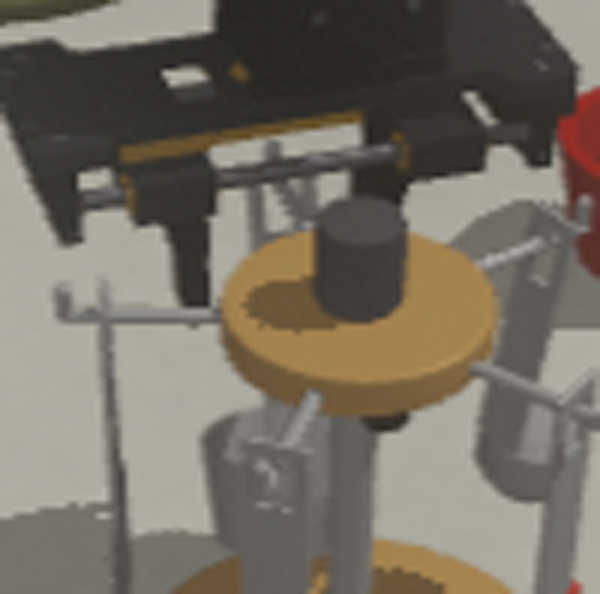

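View pics/wrist13.png

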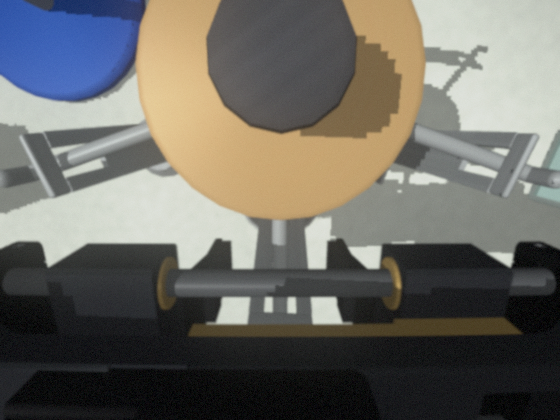

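Request:
servo_tool(
  series=[
    {"travel": [0,0,-0.01],"angular": [0,0,0]},
    {"travel": [0,0,-0.02],"angular": [0,0,0]},
    {"travel": [0,0,-0.03],"angular": [0,0,0]},
    {"travel": [0,0,-0.03],"angular": [0,0,0]},
    {"travel": [0,0,-0.03],"angular": [0,0,0]},
  ],
)

```text
time: 18.9
position: [0.5891, -0.0082, 0.2858]
tool_rot: [3.141, 0.003, 0.001]
ft_force: [1.2, 0.1, 0.1]
grip_width: 0.689
```

Request:
servo_tool(
  series=[
    {"travel": [-0.03,0,-0.02],"angular": [0,0,0]},
    {"travel": [-0.04,0,0],"angular": [0,0,0]},
    {"travel": [-0.03,0.03,0],"angular": [0,0,0]},
    {"travel": [0,0.04,0],"angular": [0,0,0]},
    {"travel": [0,0.04,0],"angular": [0,0,0]},
  ],
)

```text
time: 19.4
position: [0.4888, -0.1192, 0.3056]
tool_rot: [3.14, 0.005, 0.004]
ft_force: [2.0, 0.9, 0.2]
grip_width: 0.688
```

Request:
servo_tool(
  series=[
    {"travel": [0,0.04,0],"angular": [0,0,0]},
    {"travel": [0,0.04,0],"angular": [0,0,0]},
    {"travel": [0,0.04,0],"angular": [0,0,0]},
    {"travel": [0,0,0],"angular": [0,0,0]},
    {"travel": [0,0,0],"angular": [0,0,0]},
  ],
)

```text
time: 19.9
position: [0.4894, -0.2391, 0.3041]
tool_rot: [-3.141, 0.0, -0.0]
ft_force: [-0.0, 0.5, 0.3]
grip_width: 0.687
```

```bash
python3 -c "
from h import *
st()
for n in ('top','scene'): save(ctrl.get_image(n),n+'14.png')
im=cv2.imread('pics/top14.png');cv2.imwrite('pics/t14c.png',cv2.resize(im[120:230,230:340],None,fx=5,fy=5,interpolation=cv2.INTER_CUBIC))
im=cv2.imread('pics/scene14.png');cv2.imwrite('pics/s14c.png',cv2.resize(im[170:320,220:350],None,fx=4,fy=4,interpolation=cv2.INTER_CUBIC))"
```

```text
t 19.90 p [ 0.4894 -0.2391  0.3041] phi -0.0002 z [ 3.e-04  5.e-04 -1.e+00] F [-0.01  0.5   0.27] w 0.0598 j [ 0.65  0.08 -0.26  1.6   0.02  1.47 -1.18]
```

View pics/t14c.png

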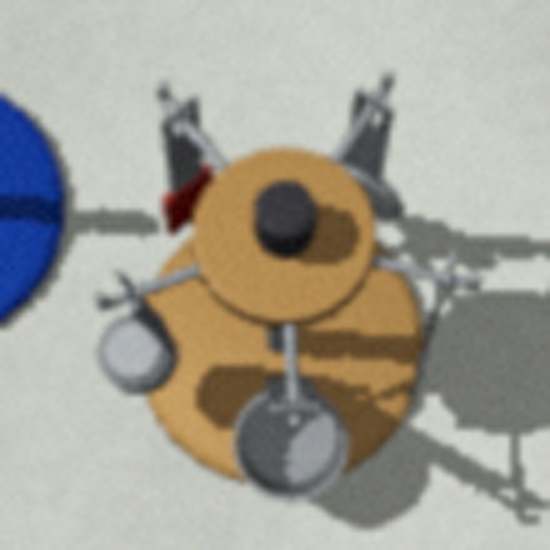

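View pics/s14c.png

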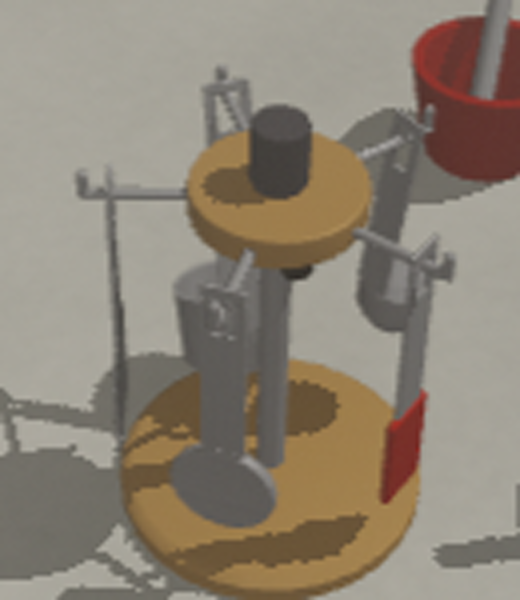

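View pics/scene14.png

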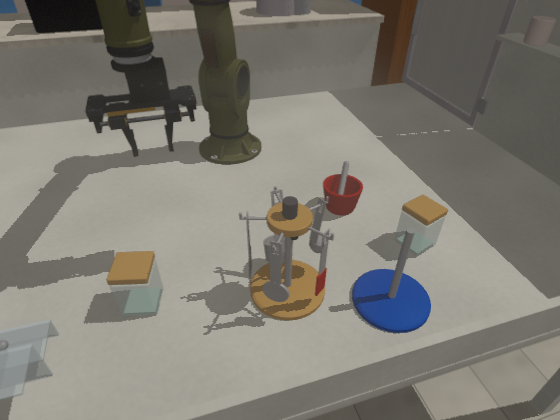

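Request:
servo_tool(
  series=[
    {"travel": [0,0,0],"angular": [0,0,0]},
    {"travel": [0,0,0],"angular": [0,0,0]},
    {"travel": [0,0,0],"angular": [0,0,0]},
    {"travel": [0,0,0],"angular": [0,0,0]},
    {"travel": [0,0,0],"angular": [0,0,0]},
  ],
)

```text
time: 20.5
position: [0.4896, -0.2383, 0.3038]
tool_rot: [3.141, 0.003, -0.0]
ft_force: [0.4, 0.2, -0.8]
grip_width: 0.686
```

Request:
servo_tool(
  series=[
    {"travel": [0,0,0],"angular": [0,0,0]},
    {"travel": [0,0,0],"angular": [0,0,0]},
    {"travel": [0,0,0],"angular": [0,0,0]},
    {"travel": [0,0,0],"angular": [0,0,0]},
    {"travel": [0,0,0],"angular": [0,0,0]},
  ],
)

```text
time: 21.0
position: [0.4896, -0.2385, 0.3037]
tool_rot: [3.142, 0.003, -0.0]
ft_force: [-0.2, 0.2, 0.3]
grip_width: 0.688
```

```bash
python3 -c "
from h import *
st();T=cal('top')
save(ctrl.get_image('top'),'top15.png')
a=cv2.imread('pics/top15.png');b=cv2.imread('pics/top0.png')
t=lambda u,v:(230-.4+u/5,120-.4+v/5)
# two side tips, symmetric about the x axis when q=0
L=onz(T,t(105,301),.222);R=onz(T,t(473,284),.222);d=L-R;print('q from side tips',np.arctan2(-d[0],d[1]),np.linalg.norm(d),.19*np.sin(np.radians(72)))
f=lambda im:[np.mean(np.nonzero(m),1).round(1) for m in [(im[240:310,160:240,2].astype(int)-im[240:310,160:240,1]>60)]+[(im[170:220,x:x+60,2].astype(int)-im[170:220,x:x+60,0]>60) for x in (125,375)]]
print(f(b),f(a))
cv2.imwrite('pics/t15c.png',cv2.resize(a[120:230,230:340],None,fx=5,fy=5,interpolation=cv2.INTER_CUBIC))"
```

```text
t 21.00 p [ 0.4896 -0.2385  0.3037] phi 0.0018 z [-1.e-04 -1.e-04 -1.e+00] F [-0.23  0.15  0.31] w 0.0598 j [ 0.65  0.08 -0.26  1.6   0.02  1.47 -1.18]
q from side tips -0.006565936682189588 0.1769941943326248 0.18070073809607917
[array([34.9, 43.5]), array([33.2, 25.5]), array([22.9, 29.2])] [array([35.2, 43.3]), array([33.2, 25.6]), array([19.2, 27.8])]
```

View pics/t15c.png

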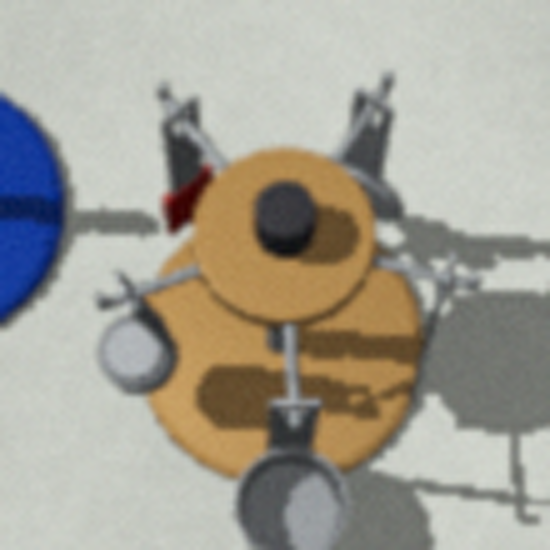

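Request:
servo_tool(
  series=[
    {"travel": [-0.02,0.03,0],"angular": [0,0,0]},
    {"travel": [-0.02,0.03,0],"angular": [0,0,0]},
    {"travel": [0,0.03,0],"angular": [0,0,0]},
    {"travel": [0,0.03,0],"angular": [0,0,0]},
    {"travel": [0,0,0],"angular": [0,0,0]},
  ],
)

```text
time: 21.55
position: [0.4477, -0.3634, 0.303]
tool_rot: [3.14, -0.008, -0.002]
ft_force: [-0.9, 0.2, -0.3]
grip_width: 0.689
```

Request:
servo_tool(
  series=[
    {"travel": [0,0,0],"angular": [0,0,0]},
    {"travel": [0,0,0],"angular": [0,0,0]},
    {"travel": [0,0,0],"angular": [0,0,0]},
    {"travel": [0,0,0],"angular": [0,0,0]},
    {"travel": [0,0,0],"angular": [0,0,0]},
  ],
)

```text
time: 22.05
position: [0.4501, -0.358, 0.304]
tool_rot: [3.141, 0.004, 0.0]
ft_force: [0.2, -0.5, -0.5]
grip_width: 0.69
```

Request:
servo_tool(
  series=[
    {"travel": [0,0,0],"angular": [0,0,0]},
    {"travel": [0,0,0],"angular": [0,0,0]},
    {"travel": [0,0,0],"angular": [0,0,0]},
    {"travel": [0,0,0],"angular": [0,0,0]},
    {"travel": [0,0,0],"angular": [0,0,0]},
  ],
)

```text
time: 22.55
position: [0.4498, -0.3586, 0.3037]
tool_rot: [3.142, 0.003, -0.0]
ft_force: [-0.1, 0.0, -0.0]
grip_width: 0.691
```

Request:
servo_tool(
  series=[
    {"travel": [0,0,0],"angular": [0,0,0]},
    {"travel": [0,0,0],"angular": [0,0,0]},
    {"travel": [0,0,0],"angular": [0,0,0]},
    {"travel": [0,0,0],"angular": [0,0,0]},
    {"travel": [0,0,0],"angular": [0,0,0]},
  ],
)

```text
time: 23.05
position: [0.4498, -0.3586, 0.3037]
tool_rot: [3.142, 0.003, -0.0]
ft_force: [-0.4, 0.5, -0.2]
grip_width: 0.689
```

```bash
python3 -c "
from h import *
st()
L=[]
for i in range(10):
  im=ctrl.get_image('top')[...,::-1]; L.append(cv2.resize(im[190:235,270:310],None,fx=3.4,fy=4))
cv2.imwrite('pics/sway.png',np.vstack([np.hstack(L[:5]),np.hstack(L[5:])]))
a=im;b=cv2.imread('pics/top0.png')
cv2.imwrite('pics/jar.png',cv2.resize(np.hstack([b[160:235,360:440],a[160:235,360:440]]),None,fx=4,fy=4))
save(a[...,::-1],'top16.png')"
```

```text
t 23.05 p [ 0.4498 -0.3586  0.3037] phi 0.0018 z [-0.e+00 -1.e-04 -1.e+00] F [-0.4   0.52 -0.19] w 0.0600 j [ 0.77  0.14 -0.16  1.53  0.02  1.47 -0.96]
```

View pics/sway.png

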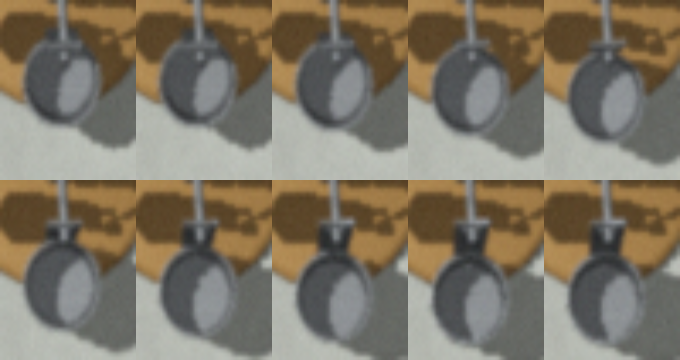

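View pics/jar.png

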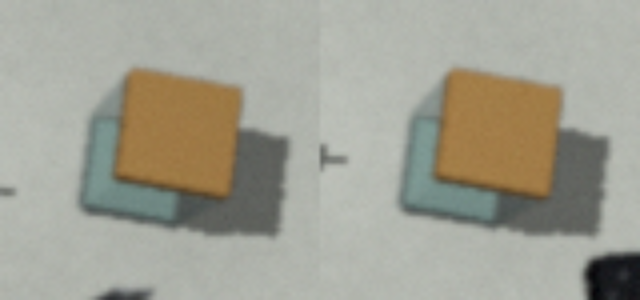

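View pics/top16.png

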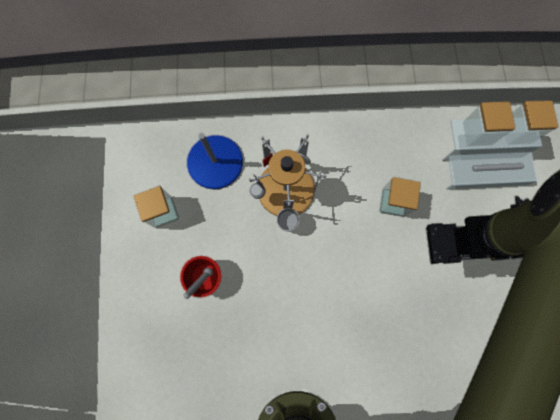

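The jars and mortar haven't moved. The dipper sways gently, with its eye staying at one spot on the wire. I'll give the sway a few seconds to die down.

```bash
python3 -c "
from h import *
L=[]
for i in range(140):
  im=ctrl.get_image('top')[...,::-1]
  if i%14<2 and i>=70: L.append(cv2.resize(im[190:235,270:310],None,fx=3.4,fy=4))
st()
cv2.imwrite('pics/sway2.png',np.vstack([np.hstack(L[:5]),np.hstack(L[5:10])]))"
```

```text
t 30.55 p [ 0.4498 -0.3586  0.3037] phi 0.0018 z [ 0.e+00 -1.e-04 -1.e+00] F [ 0.64 -0.19  0.11] w 0.0597 j [ 0.77  0.14 -0.16  1.53  0.02  1.47 -0.96]
```

View pics/sway2.png

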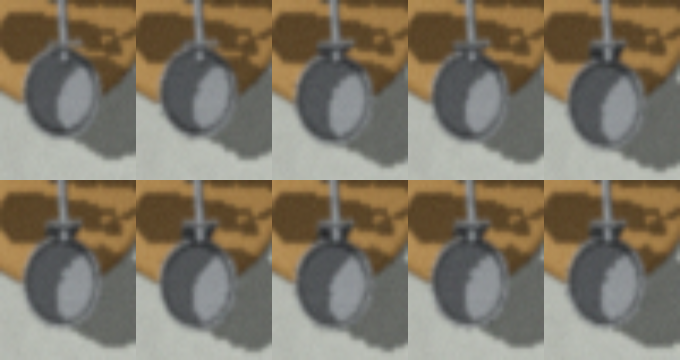

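The sway is small now and still shrinking, and the dipper hangs stably. I'm handing the job in.

```bash
python3 -c "
from h import *
print(ctrl.close_job())"
```

```text
the job is handed in; nothing more can be done
None
```

The dipper is hanging by its eye on the free hook, cup towards the front, and I handed the job in at about 30.6 s of the 72 s allowed.

- **Turning the carousel:** I turned the crown by its knob about 1 rad clockwise. Just before release, the rear hook tips in the wrist view gave q ≈ +0.010 rad, so I turned 0.012 rad more. After release, a check on the side hook tips gave −0.007 rad, and in the top view the free hook pointed straight to the front.
- **Finding the hook:** The cameras put the hook wire at about 208 mm, 7 mm below the middle setting. The eye passed over the tip with no contact force. Lowering slowly, I felt the wire at TCP z ≈ 0.1645, which agrees with the camera height.
- **Letting go:** I stopped lowering once the force had risen about 4.5 N from its free-hanging value, with the hook carrying the dipper's weight. I then relaxed the grip to 3 N, opened and withdrew straight up.
- **Last checks:** The dipper kept a small sway that was dying down, its eye at the same spot on the wire. The arm was well clear.
- **Disagreements:** A colour check suggested the right-hand jar had shifted by about 4 pixels. A side-by-side crop showed it in the same place, so I took that as a false reading. The mortar and left jar centroids moved by at most 0.3 pixels. The top camera read about 1.5 mm off in y compared with the axis found by gripping the knob, so I used the gripped value.

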